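Putting the rinsed bathroom things back in their holders

ROBOT

A 6-joint arm with a two-finger parallel gripper is mounted at the origin on the work surface. World frame = base frame: x ahead of the robot, y to its left, z up, the work surface at z = 0. Lengths are in m, angles in degrees, forces in N, time in s.
With the tool pointing down it reaches from about 0.325 to 0.9 m from the base axis. Payload 6.1 kg.
Tool frame: the origin (TCP) lies between the finger pads; the fingertips stand 19 mm ahead of it and the grasp point (between the pads) is the TCP; z points along the fingers, y is the line along which they close (so a half turn about z gives the same grasp; the last joint's range is limited). The gripper opens to 85 mm and grips with 20 to 120 N. Pads are 22 mm wide; open, the fingers measure 114 mm over their backs; the gripper's body (76 mm by 85 mm) begins 54 mm behind the grasp point. The pads swing forward as they close: fully open they stand 13 mm farther back than shut.
Start: joints at [63.764, 12.628, 87.462, -0, 79.91, -7.225], TCP at [0.204, 0.591, 0.25] pointing down, gripper open.
Joint ranges: [-170.65, 170.65], [-52.31, 119.04], [5.05, 147.46], [-71.25, 251.25], [11.57, 151.72], [-153.62, 153.62]. Speed limits (degrees/s): [147.25, 147.25, 172.46, 180, 180, 180].

INTERFACE

Orientations are given as [roll, pitch, yaw] about the fixed x, y, z axes, in that order (R = Rz(yaw) Ry(pitch) Rx(roll)).
In Python, from bench import monitor, viewer, env gives the robot as it stands.
- The arm moves only by the tool drive_tool, never from a script. Its argument "rows" is a list of rows, each an object of numbers: "x", "y", "z": the shift along the tool's x, y, z as a fraction of full scale; "rx", "ry", "rz": the turn, a rotation vector about the tool's x, y, z as a fraction of full scale; "grip": the opening in per cent of the stroke, from 0 (shut) to 100 (fully open). In form: [{"x": .., "y": .., "z": .., "rx": .., "ry": .., "rz": .., "grip": ..}, ...]. A call has 1 to 12 rows; each row shifts and turns the commanded pose from where the row before left it, along the tool's axes as they then stand; what a row does not reach is not made up. Full scale, the value 1, is 0.5 m for a shift and pi/4 rad for a turn. A row lasts 1/8 s, in which the tool goes at most 62.5 mm and 10.7 degrees, less where a joint would pass 70% of its speed; a pose out of reach is approached as far as the arm can. A call with a number of a shift or a turn outside -1 to 1 is refused whole. A call with a gripper value outside its range is refused whole. The fingers move at their own pace and stop on an object; the grip force is fixed at half the most. Time passes only in rows, so rows that do not move let the fingers close. It gives the time, the measured TCP pose, the force, the opening and the grip force at its end, in the units of the state.
- monitor.get_obs(): the state, without advancing time (a new reading comes with each control period).
- viewer.camera(name): name is "scene" or "side" or "wrist"; returns (picture, depth): 384x512x3 uint8, red, green, blue; 384x512 float32, m along the optical axis (not along the pixel's ray), 0 where there is no reading.
- viewer.get_calibration(name): a dict with "fx", "fy", "cx", "cy" (pixels), "k1" (the pictures are not rectified: a ray, as slopes to the right and down, at radius r is drawn at 1 + k1 r^2 times it, then the intrinsics apply), "R" (3x3) and "t" (3): a world point X has camera coordinates R X + t; the wrist camera has in their place "T_tool_cam" (4x4, takes a point from camera to tool coordinates, whose origin is the TCP and whose axes are the flange's). Camera axes: x right, y down, z forward; pixel columns grow to the right and rows downward; lengths in m; the calibration is good to about 2 mm. A picture is of the moment at which its call begins: read the wrist's pose just before it. get_calibration takes no time and is no camera call.
- env.close_job(): hands the job in; it is judged then, once.
The state is a dict: "time": time; "qpos": joint angles; "dq": joint speeds; "joint_torque": joint torques, N m; "position": TCP position; "tool_rot": TCP orientation; "contact_force": force on the tool from outside, world axes, zero at the start; "moment": the same for the moment, N m; "opening": opening from 0.0 (shut) to 1.0 (fully open); "finger_force": force on a finger pad.
Only numpy, scipy, OpenCV 4.12 (cv2) and the standard library are available. Lean on these libraries where they do the work, as an engineer would, in place of code of your own. Each camera call takes 0.05 s, during which the arm holds its last target. There are 200 camera calls.

TASK

The things from the bathroom corner shelf have been rinsed and left about on the counter. Put each back in the holder made for it: the bar of soap in the middle of the clay soap dish, the comb in the long tray, the nail clipper in the short narrow tray and the box of hair elastics in the square tray, each lying flat on the floor of its holder (the soap on the dish's ridges) with long things lengthways. Leave the cream jar, balm tin and nail varnish standing where they are.

Things in the scene. Friction and masses are not known exactly. Their poses are not given: they have to be found in the camera images.
- comb: loose red plastic pocket comb lying flat, 130 long (its x) x 30 wide (its y) x 7 thick; spine on the +y side, teeth on the -y side; origin at the centre of its underside, z up; about 22 g; gripped across its 30 mm width at mid-length. Either way round in its tray is right
- nail_clipper: loose closed steel nail clipper lying flat, lever folded on top, 78 long (x) x 15 wide (y) x 15 high; origin at the centre of its underside; about 40 g; gripped across its width at mid-length. Either way round is right
- elastic_box: loose closed box of hair elastics, cream plastic with a clear lid, 62 x 62 x 40 high, corners little rounded; origin at the centre of its underside; about 60 g; gripped across two opposite sides. Any of its quarter turns is right
- soap: loose dry bar of ivory soap, rounded edges (9 mm), 80 long (x) x 52 wide (y) x 28 high; origin at the centre of its underside; about 100 g; gripped across its 52 mm width. Either way round is right
- comb_tray: fixed long white plastic tray for the comb, 158 x 54 outside, inner floor 150 (x) x 46 (y), floor 3 above the counter; end walls 12 high, side walls 12 high only over the 40 mm next to each end, so the middle 78 mm of both sides is open for the fingers; origin at the centre of its underside, so the comb's origin ends 3 mm above it
- clipper_tray: fixed short narrow white plastic tray for the nail clipper, 106 x 42 outside, inner floor 98 (x) x 34 (y), floor 3 above the counter; end walls 10 high, side walls 10 high only over the 24 mm next to each end, so the middle 58 mm of both sides is open for the fingers; origin at the centre of its underside
- box_tray: fixed square white plastic tray for the box of hair elastics, 90 x 90 outside, inner floor 82 x 82 at 4 above the counter, low wall all round, rim 11 above the counter; origin at the centre of its underside
- soap_dish: fixed terracotta clay soap dish, rounded oblong, 127 (x) x 99 (y) outside, 113 x 85 inside, rim 18 above the counter; three drain ridges across it, their tops 10 above the counter, carry the soap, whose long side goes along the dish's x; origin at the centre of its underside
- cream_jar: bystander: small loose closed amber glass jar with a white cap, 38 across, 36 high, standing among the things; origin at the centre of its underside
- balm_tin: bystander: small loose round aluminium tin, 36 across, 14 high, standing among the things; origin at the centre of its underside
- varnish: bystander: small loose bottle of dark red nail varnish with a black cap, 26 across, 55 high, standing among the things; origin at the centre of its underside
Things that resemble listed ones, but are neither listed nor needed, are in the scene too. Leave any black or blue look-alike of the comb_tray alone.

How it is judged:
By the outcome, as a careful person would: the job done as asked, in the order asked, and still so for the second after the job is handed in, with the robot touching nothing.
It also fails if it takes over 112 s, if anything falls off the work surface, if the arm or the gripper's body presses on something with over 40 N, if the wrist force passes 120 N, or if a joint passes its speed limit or range.

## Working session

There is one attempt and no reset: what is moved stays moved. The work goes in short steps, Python scripts to look and compute and a tool call to move; the robot and the scene stay as the last step left them, time stands still between calls to the robot, and variables do not carry over. Pictures are saved under pics/ and viewed, at most 14 in all, crops included, and the job is handed in when it is done.

Besides the shell and the picture viewer there is one more tool, called by a JSON object that holds its "method" and its "body", one argument or row to a line. drive_tool: Moves the arm, as the interface text tells. Its arguments: {"type":"object","properties":{"rows":{"type":"array"}},"required":["rows"]}

```bash
mkdir -p pics; ls; cat > h.py <<'E'
import numpy as np, cv2
from bench import monitor, viewer, env
from scipy.spatial.transform import Rotation as Ro
def cam(name):
    o=monitor.get_obs(); c=viewer.get_calibration(name); im,d=viewer.camera(name)
    if name=="wrist":
        T=np.array(c["T_tool_cam"]); W=np.eye(4); W[:3,:3]=Ro.from_euler("xyz",o["tool_rot"],degrees=True).as_matrix(); W[:3,3]=o["position"]
        M=W@T
    else:
        R=np.array(c["R"]);M=np.eye(4);M[:3,:3]=R.T;M[:3,3]=-R.T@np.array(c["t"])
    return im,d,c,M
def rays(uv,c):
    uv=np.asarray(uv,float).reshape(-1,2)
    K=np.array([[c["fx"],0,c["cx"]],[0,c["fy"],c["cy"]],[0,0,1]])
    return cv2.undistortPoints(uv[:,None],K,np.array([c["k1"],0,0,0.]))[:,0]
def plane(uv,c,M,z):
    s=rays(uv,c); d=np.c_[s,np.ones(len(s))]@M[:3,:3].T
    return M[:3,3]+d*((z-M[2,3])/d[:,2])[:,None]
def cloud(d,c,M):
    h,w=d.shape; vv,uu=np.mgrid[:h,:w]
    s=rays(np.c_[uu.ravel(),vv.ravel()],c); z=d.ravel()[:,None]
    P=(np.c_[s,np.ones(len(s))]*z)@M[:3,:3].T+M[:3,3]
    P[z[:,0]==0]=np.nan
    return P.reshape(h,w,3)
def topdown(name,zp,x0,x1,y0,y1,s):
    pass
def save(n,im,k=1.5): cv2.imwrite("pics/"+n,cv2.resize(im[:,:,::-1],None,fx=k,fy=k))
E
python3 - <<'E'
from h import *
for n in("scene","side","wrist"):
    im,d,c,M=cam(n); save(n+"0.png",im); np.savez(n+"0.npz",im=im,d=d,M=M); print(n,M[:3,3].round(3),M[:3,2].round(2),c["fx"],c["k1"])
print(monitor.get_obs())
E
```

```text
pics
scene [1.414 0.012 0.618] [-0.83 -0.   -0.55] 497.7114492542449 -0.023778446519990525
side [ 0.225 -0.824  0.692] [ 0.27  0.74 -0.61] 460.87943200808013 -0.08786840233296433
wrist [0.134 0.615 0.371] [ 0.27 -0.1  -0.96] 267.42400757443454 -0.053052338394692915
{'time': 0.15, 'qpos': array([ 6.37644960e+01,  1.26668860e+01,  8.75107993e+01,  9.62190202e-04,
        7.99104161e+01, -7.22575998e+00]), 'dq': array([ 0.02423926, -0.04763449, -0.16877628,  0.00974994, -0.02089381,
       -0.05134862]), 'joint_torque': array([ 1.04284900e-03, -4.97480357e+01, -3.89907467e+01, -3.41264358e-04,
        7.13423287e-03,  6.53825009e-05]), 'position': array([0.20339156, 0.59051547, 0.2494278 ]), 'tool_rot': array([-1.79912717e+02, -1.20208501e-02,  1.60990078e+02]), 'contact_force': array([-0.0937695 , -0.00682824, -0.16765677]), 'moment': array([-0.0384276 , -0.01989214,  0.05578961]), 'finger_force': 0.0, 'opening': 1.0009244077544803}
```

View pics/scene0.png

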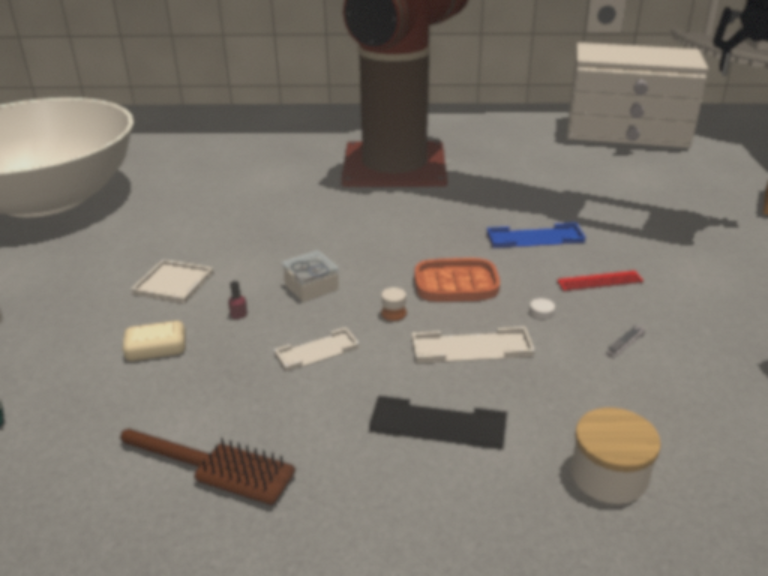

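View pics/side0.png

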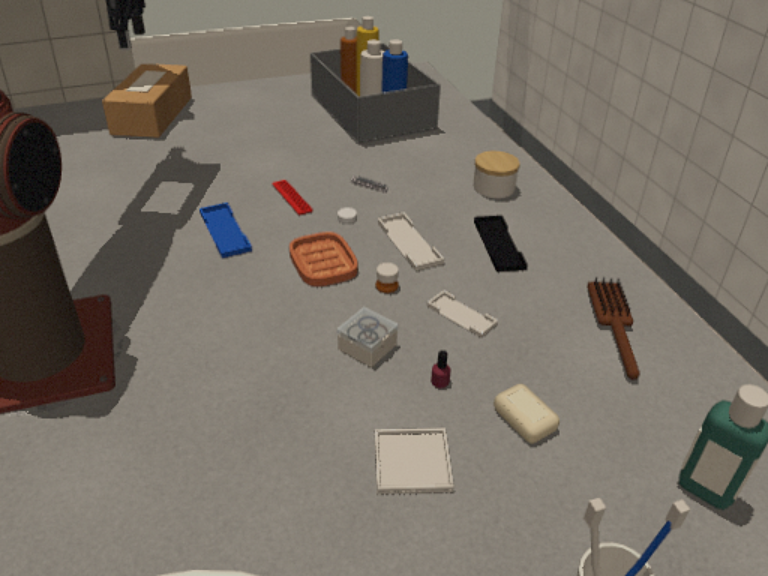

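Scene view (768-wide px): comb (600,280), clipper (626,341), soap (154,341), box (310,275), box tray (173,280), clipper tray (317,348), white comb tray (472,345), dish (457,280), jar (393,303), tin (542,308), varnish (237,300). The black tray (440,422) and blue tray (535,236) are the decoys. The side view agrees with this layout.

```bash
cat > m.py <<'E'
from h import *
seeds={"scene":dict(comb=(600,280),clip=(626,341),soap=(154,341),box=(310,275),boxtray=(173,280),cliptray=(317,348),combtray=(472,345),dish=(457,280),jar=(393,303),tin=(542,308),varn=(237,300)),
"side":dict(comb=(292,197),clip=(370,184),soap=(526,413),box=(368,337),boxtray=(413,460),cliptray=(462,312),combtray=(410,240),dish=(323,258),jar=(387,277),tin=(347,215),varn=(441,370))}
zt=dict(comb=.007,clip=.012,soap=.028,box=.04,boxtray=.006,cliptray=.004,combtray=.004,dish=.015,jar=.036,tin=.014,varn=.05)
for n in seeds:
    f=np.load(n+"0.npz");im,d,M=f["im"],f["d"],f["M"];c=viewer.get_calibration(n);P=cloud(d,c,M)
    print(n,"counter z", np.nanmedian(P[200:300,150:350,2]).round(4))
    lab=cv2.cvtColor(cv2.GaussianBlur(im,(3,3),0),cv2.COLOR_RGB2LAB).astype(float)
    for k,(u,v) in seeds[n].items():
        u=int(u/1.5);v=int(v/1.5);r=70
        q=plane([[u,v]],c,M,zt[k])[0]
        # colour mask: distance from local counter
        y0,y1,x0,x1=max(v-r,0),v+r,max(u-r,0),u+r
        L=lab[y0:y1,x0:x1];bg=np.median(L.reshape(-1,3),0)
        D=np.abs(L-bg);m=((L[...,0]-bg[0]>22)|(np.hypot(D[...,1],D[...,2])>9)|((L[...,0]<bg[0]-40)))
        m=cv2.morphologyEx(m.astype(np.uint8),cv2.MORPH_CLOSE,np.ones((3,3)))
        nl,lb=cv2.connectedComponents(m)
        vs,us=np.nonzero(lb)
        j=np.argmin((us+x0-u)**2+(vs+y0-v)**2);mm=lb==lb[vs[j],us[j]]
        vs,us=np.nonzero(mm);uv=np.c_[us+x0,vs+y0]
        X=plane(uv,c,M,zt[k])[:,:2].astype(np.float32)*1000
        a=cv2.minAreaRect(X)
        Q=P[uv[:,1],uv[:,0]];hi=Q[Q[:,2]>zt[k]*.6] 
        b=cv2.minAreaRect((hi[:,:2]*1000).astype(np.float32)) if len(hi)>8 else 0
        fm=lambda a:[np.round(t,1) for t in a] if a else 0
        print(k,len(uv),"plane",*fm(a),"| cloud",len(hi),*(fm(b) or []),np.nanpercentile(Q[:,2],[50,95]).round(3))
E
python3 m.py
```

```text
scene counter z 0.0007
comb 559 plane [447.3 318.9] [ 41.  136.3] 11.3 | cloud 379 [447.7 318.5] [ 34.6 129.9] 13.0 [0.006 0.009]
clip 20 plane [596.6 324.8] [ 4.7 27. ] 49.3 | cloud 20 [598.7 323.6] [ 6.2 26.9] 40.6 [0.013 0.015]
soap 889 plane [ 628.7 -312.8] [82.2 77.6] 14.6 | cloud 692 [ 612.8 -318. ] [53.5 77.6] 14.2 [0.026 0.029]
box 44 plane [ 535.6 -140.9] [44.1  8.8] 33.7 | cloud 0 [0.001 0.003]
boxtray 606 plane [ 446.1 -336.7] [79.4 77. ] 73.5 | cloud 399 [ 449.1 -335.8] [85.3 86.2] 73.6 [0.004 0.01 ]
cliptray 584 plane [616.4 -96.8] [ 47.4 107.3] 22.7 | cloud 444 [619.6 -98.5] [ 45.6 104.7] 24.1 [0.003 0.009]
combtray 1085 plane [609.7 110.4] [162.9  58.8] 88.1 | cloud 865 [611.9 109.6] [ 57.1 156.8] 4.5 [0.003 0.011]
dish 1575 plane [453.8  98.9] [130.6 123.8] 89.9 | cloud 707 [451.7  98.8] [104.8 128.4] 6.8 [0.008 0.019]
jar 119 plane [529.3   2.8] [34.4 31.9] 30.8 | cloud 108 [532.6   2.9] [30.3 33.3] 70.5 [0.036 0.038]
tin 131 plane [526.3 217.5] [36.4 34.2] 22.7 | cloud 116 [528.7 216.8] [30.9 36.4] 58.2 [0.015 0.017]
varn 222 plane [ 565.  -211.9] [92.3 22.9] 14.2 |
[... 507 characters left out ...]
] 73.5 | cloud 1724 [ 445.9 -336.3] [92.1 89.7] 73.5 [0.006 0.013]
cliptray 466 plane [618.  -92.7] [ 48.7 106.1] 29.0 | cloud 463 [ 616.1 -100.7] [ 43.7 106.9] 28.0 [0.006 0.013]
combtray 564 plane [612.7 115.8] [ 59.2 143.3] 5.4 | cloud 526 [612.4 107.1] [ 60.1 147.8] 6.6 [0.005 0.01 ]
dish 1343 plane [449.7  94.3] [104.7 152.3] 3.0 | cloud 641 [448.5  96.5] [ 99.8 129. ] 2.1 [0.009 0.02 ]
jar 91 plane [531.4   6.5] [29.3 32.2] 12.6 | cloud 90 [530.2   2.7] [30.4 33.2] 8.6 [0.039 0.041]
tin 70 plane [528.5 222.2] [31.3 33.2] 73.0 | cloud 62 [526.1 218. ] [33.3 31.3] 78.6 [0.015 0.018]
varn 262 plane [ 519.1 -242.2] [70.4 25.3] 66.7 | cloud 108 [ 529.  -225.1] [16.2 20.8] 72.2 [0.027 0.057]
```

View pics/wrist0.png

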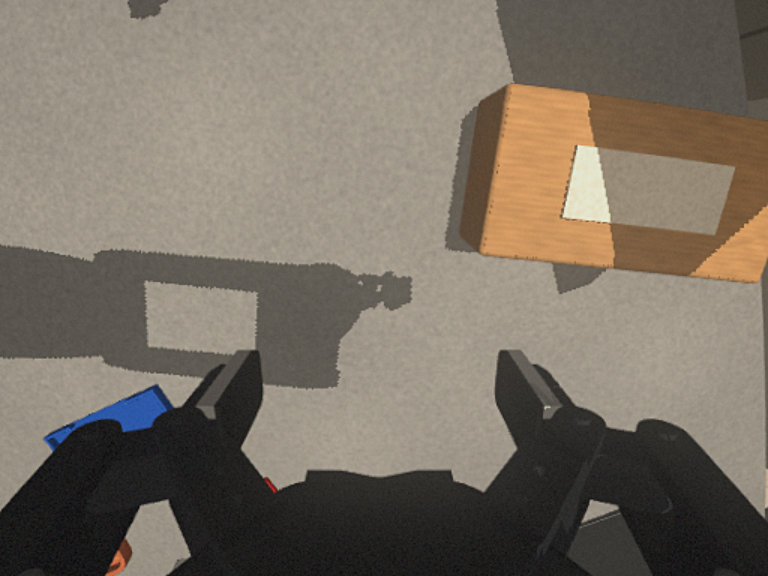

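The two views agree to a few mm on all but the box and clipper. I'll use depth to refine those two, and the wrist depth for the fingertip height.

```bash
cat >> h.py <<'E'
def plan(x,y,z,yaw):
    """numbers for a move: first pure rz, then straight shift in the turned tool axes (full-scale fractions)"""
    o=monitor.get_obs();p=np.array(o["position"]);cy=o["tool_rot"][2]
    dr=(cy-yaw+180)%360-180
    R=Ro.from_euler("xyz",[180,0,yaw],degrees=True).as_matrix()
    d=R.T@(np.array([x,y,z])-p)
    print("pos",p.round(4),"yaw",round(cy,2),"| rz total",round(dr/45,3),"shift total",(d/.5).round(4),"rows>=",int(np.ceil(max(np.abs(d[:2]).max(),0)/.05)),"t",round(o["time"],2))
def rect(P,lo,hi):
    Q=P[(P[:,2]>lo)&(P[:,2]<hi)]; a=cv2.minAreaRect((Q[:,:2]*1000).astype(np.float32)); return len(Q),np.round(a[0],1),np.round(a[1],1),round(a[2],1)
E
python3 - <<'E'
from h import *
for n in("scene","side"):
    f=np.load(n+"0.npz");c=viewer.get_calibration(n);P=cloud(f["d"],c,f["M"]).reshape(-1,3)
    s={"scene":(310,265),"side":(368,325)}[n]
    q=plane([[s[0]/1.5,s[1]/1.5]],c,f["M"],.04)[0]
    m=np.hypot(*(P[:,:2]-q[:2]).T)<.055
    b=P[m]; print(n,"box q",q.round(3),rect(b,.033,.05),np.percentile(b[:,2],97).round(4))
    m=np.hypot(*(P[:,:2]-[.602,.315]).T)<.06
    print("clip",rect(P[m],.008,.03)); Q=P[m&(P[:,2]>.008)]
    if len(Q)>5:
        mu=Q[:,:2].mean(0);w,V=np.linalg.eigh(np.cov((Q[:,:2]-mu).T)); print(len(Q),mu.round(4),np.degrees(np.arctan2(V[1,1],V[0,1])).round(1),np.sqrt(w))
f=np.load("wrist0.npz");c=viewer.get_calibration("wrist");T=np.array(c["T_tool_cam"]);P=cloud(f["d"],c,T)
Q=P.reshape(-1,3);print(T.round(3))
for sgn in(1,-1):
    q=Q[(abs(Q[:,0])<.02)&(sgn*Q[:,1]>.03)&(sgn*Q[:,1]<.07)&(Q[:,2]<.1)]
    print(sgn,len(q),"tip z",np.percentile(q[:,2],[50,98,100]).round(4)); t=q[q[:,2]>np.percentile(q[:,2],98)-.004]; print(t.min(0).round(4),t.max(0).round(4))
E
```

```text
scene box q [ 0.459 -0.122  0.04 ] (503, array([ 458.5, -123.4]), array([68.9, 66.7]), 32.5) 0.0416
clip (156, array([604.3, 317.5]), array([14.5, 77.7]), 44.7)
156 [0.6049 0.3175] 132.7 [0.00362759 0.02171899]
side box q [ 0.459 -0.119  0.04 ] (697, array([ 456.5, -124.2]), array([65. , 67.9]), 34.1) 0.0444
clip (88, array([600.8, 315.9]), array([20.2, 79.4]), 40.1)
88 [0.6009 0.3161] 133.3 [0.00487886 0.0216563 ]
[[-0.001 -0.958 -0.287  0.074]
 [ 1.    -0.001  0.     0.   ]
 [-0.    -0.287  0.958 -0.122]
 [ 0.     0.     0.     1.   ]]
1 13002 tip z [-0.0525 -0.0008  0.0079]
[-0.0108  0.0422 -0.0048] [0.0123 0.0566 0.0079]
-1 12736 tip z [-0.0518 -0.001   0.0088]
[-0.0102 -0.0565 -0.005 ] [ 0.0125 -0.0418  0.0088]
```

```bash
python3 -c "
from h import *
plan(.61,-.32,.14,103.3)"
```

```text
pos [0.2034 0.5905 0.2494] yaw 160.99 | rz total 1.282 shift total [-1.9593  0.3725  0.2189] rows>= 20 t 0.15
```

{"method": "drive_tool", "body": {
  "rows": [
    {"rz": 0.183,"grip": 75},
    {"rz": 0.183,"grip": 75},
    {"rz": 0.183,"grip": 75},
    {"rz": 0.183,"grip": 75},
    {"rz": 0.183,"grip": 75},
    {"rz": 0.183,"grip": 75},
    {"rz": 0.184,"grip": 75},
    {"x": -0.098,"y": 0.0186,"grip": 75},
    {"x": -0.098,"y": 0.0186,"grip": 75},
    {"x": -0.098,"y": 0.0186,"grip": 75},
    {"x": -0.098,"y": 0.0186,"grip": 75},
    {"x": -0.098,"y": 0.0186,"grip": 75}
  ]
}}

```text
invalid input
```

{"method": "drive_tool", "body": {
  "rows": [
    {"x": -0.098,"y": 0.0186,"grip": 75},
    {"x": -0.098,"y": 0.0186,"grip": 75},
    {"x": -0.098,"y": 0.0186,"grip": 75},
    {"x": -0.098,"y": 0.0186,"grip": 75},
    {"x": -0.098,"y": 0.0186,"grip": 75},
    {"x": -0.098,"y": 0.0186,"grip": 75},
    {"x": -0.098,"y": 0.0186,"grip": 75},
    {"x": -0.098,"y": 0.0186,"grip": 75},
    {"x": -0.098,"y": 0.0186,"grip": 75},
    {"x": -0.098,"y": 0.0186,"grip": 75},
    {"x": -0.098,"y": 0.0186,"grip": 75},
    {"x": -0.098,"y": 0.0186,"grip": 75}
  ]
}}

```text
invalid input
```

{"method": "drive_tool", "body": {
  "rows": [
    {"x": -0.098,"y": 0.0186,"z": 0.055,"grip": 61},
    {"x": -0.098,"y": 0.0186,"z": 0.055,"grip": 61},
    {"x": -0.098,"y": 0.0186,"z": 0.055,"grip": 61},
    {"z": 0.055,"grip": 61},
    {"grip": 61},
    {"grip": 61}
  ]
}}

```text
invalid input
```

{"method": "drive_tool", "body": {
  "rows": [
    {"x": 0,"y": 0,"z": 0,"rx": 0,"ry": 0,"rz": 0.183,"grip": 75},
    {"x": 0,"y": 0,"z": 0,"rx": 0,"ry": 0,"rz": 0.183,"grip": 75},
    {"x": 0,"y": 0,"z": 0,"rx": 0,"ry": 0,"rz": 0.183,"grip": 75},
    {"x": 0,"y": 0,"z": 0,"rx": 0,"ry": 0,"rz": 0.183,"grip": 75},
    {"x": 0,"y": 0,"z": 0,"rx": 0,"ry": 0,"rz": 0.183,"grip": 75},
    {"x": 0,"y": 0,"z": 0,"rx": 0,"ry": 0,"rz": 0.183,"grip": 75},
    {"x": 0,"y": 0,"z": 0,"rx": 0,"ry": 0,"rz": 0.184,"grip": 75}
  ]
}}

```text
time: 1.02
position: [0.2035, 0.5907, 0.2498]
tool_rot: [-180.0, 0.0, 103.0]
contact_force: [0.1, 0.2, -1.1]
opening: 0.75
finger_force: 0.0
```

{"method": "drive_tool", "body": {
  "rows": [
    {"x": -0.098,"y": 0.0186,"z": 0,"rx": 0,"ry": 0,"rz": 0,"grip": 75},
    {"x": -0.098,"y": 0.0186,"z": 0,"rx": 0,"ry": 0,"rz": 0,"grip": 75},
    {"x": -0.098,"y": 0.0186,"z": 0,"rx": 0,"ry": 0,"rz": 0,"grip": 75},
    {"x": -0.098,"y": 0.0186,"z": 0,"rx": 0,"ry": 0,"rz": 0,"grip": 75},
    {"x": -0.098,"y": 0.0186,"z": 0,"rx": 0,"ry": 0,"rz": 0,"grip": 75},
    {"x": -0.098,"y": 0.0186,"z": 0,"rx": 0,"ry": 0,"rz": 0,"grip": 75},
    {"x": -0.098,"y": 0.0186,"z": 0,"rx": 0,"ry": 0,"rz": 0,"grip": 75},
    {"x": -0.098,"y": 0.0186,"z": 0,"rx": 0,"ry": 0,"rz": 0,"grip": 75},
    {"x": -0.098,"y": 0.0186,"z": 0,"rx": 0,"ry": 0,"rz": 0,"grip": 75},
    {"x": -0.098,"y": 0.0186,"z": 0,"rx": 0,"ry": 0,"rz": 0,"grip": 75},
    {"x": -0.098,"y": 0.0186,"z": 0,"rx": 0,"ry": 0,"rz": 0,"grip": 75},
    {"x": -0.098,"y": 0.0186,"z": 0,"rx": 0,"ry": 0,"rz": 0,"grip": 75}
  ]
}}

```text
time: 2.52
position: [0.4478, 0.0427, 0.2503]
tool_rot: [180.0, -0.0, 103.3]
contact_force: [1.1, 0.4, -0.3]
opening: 0.75
finger_force: 0.0
```

{"method": "drive_tool", "body": {
  "rows": [
    {"x": -0.098,"y": 0.0186,"z": 0,"rx": 0,"ry": 0,"rz": 0,"grip": 61},
    {"x": -0.098,"y": 0.0186,"z": 0,"rx": 0,"ry": 0,"rz": 0,"grip": 61},
    {"x": -0.098,"y": 0.0186,"z": 0,"rx": 0,"ry": 0,"rz": 0,"grip": 61},
    {"x": -0.098,"y": 0.0186,"z": 0,"rx": 0,"ry": 0,"rz": 0,"grip": 61},
    {"x": -0.098,"y": 0.0186,"z": 0.055,"rx": 0,"ry": 0,"rz": 0,"grip": 61},
    {"x": -0.098,"y": 0.0186,"z": 0.055,"rx": 0,"ry": 0,"rz": 0,"grip": 61},
    {"x": -0.098,"y": 0.0186,"z": 0.055,"rx": 0,"ry": 0,"rz": 0,"grip": 61},
    {"x": -0.098,"y": 0.0186,"z": 0.055,"rx": 0,"ry": 0,"rz": 0,"grip": 61},
    {"x": 0,"y": 0,"z": 0,"rx": 0,"ry": 0,"rz": 0,"grip": 61},
    {"x": 0,"y": 0,"z": 0,"rx": 0,"ry": 0,"rz": 0,"grip": 61}
  ]
}}

```text
time: 3.78
position: [0.6097, -0.3197, 0.1396]
tool_rot: [-179.9, -0.1, 103.3]
contact_force: [-0.9, 0.3, 0.5]
opening: 0.607
finger_force: 0.0
```

```bash
cat >> h.py <<'E'
def tips():
    """largest tool z of finger pads, in tool frame"""
    im,d,c,M=cam("wrist");Q=cloud(d,c,np.array(c["T_tool_cam"])).reshape(-1,3)
    for s in(1,-1):
        q=Q[(abs(Q[:,0])<.014)&(s*Q[:,1]>.0)&(s*Q[:,1]<.07)&(Q[:,2]<.03)&(Q[:,2]>-.02)]
        t=q[q[:,2]>np.percentile(q[:,2],97)-.003];print("tip",s,np.percentile(q[:,2],[97,99.5]).round(4),t[:,:2].min(0).round(4),t[:,:2].max(0).round(4))
    return im,d,c,M
E
python3 - <<'E'
from h import *
im,d,c,M=tips(); save("w1.png",im)
P=cloud(d,c,M).reshape(-1,3); m=np.hypot(*(P[:,:2]-[.61,-.32]).T)<.065
print(rect(P[m],.015,.03),np.percentile(P[m][:,2],[5,50,90]))
plan(.61,-.32,.022,103)
E
```

```text
tip 1 [0.0134 0.0163] [-0.0107  0.0252] [0.0119 0.0367]
tip -1 [0.013  0.0162] [-0.0107 -0.0382] [ 0.0122 -0.0263]
(4319, array([ 609. , -318.6]), array([52.1, 78.1]), 13.7) [-0.00228865  0.19363613  0.21474341]
pos [ 0.6102 -0.3195  0.141 ] yaw 103.32 | rz total 0.007 shift total [-0.0009 -0.0006  0.2379] rows>= 1 t 3.83
```

Wrist view confirms the soap at (0.609, -0.319), 52x78, at 13.7°, and the tips about 15 mm ahead of the TCP at this opening. Going down to grasp.

{"method": "drive_tool", "body": {
  "rows": [
    {"x": 0,"y": -0.002,"z": 0,"rx": 0,"ry": 0,"rz": -0.008,"grip": 80},
    {"x": 0,"y": 0,"z": 0.046,"rx": 0,"ry": 0,"rz": 0,"grip": 80},
    {"x": 0,"y": 0,"z": 0.046,"rx": 0,"ry": 0,"rz": 0,"grip": 80},
    {"x": 0,"y": 0,"z": 0.046,"rx": 0,"ry": 0,"rz": 0,"grip": 80},
    {"x": 0,"y": 0,"z": 0.046,"rx": 0,"ry": 0,"rz": 0,"grip": 80},
    {"x": 0,"y": 0,"z": 0.047,"rx": 0,"ry": 0,"rz": 0,"grip": 80},
    {"x": 0,"y": 0,"z": 0,"rx": 0,"ry": 0,"rz": 0,"grip": 50},
    {"x": 0,"y": 0,"z": 0,"rx": 0,"ry": 0,"rz": 0,"grip": 50},
    {"x": 0,"y": 0,"z": 0,"rx": 0,"ry": 0,"rz": 0,"grip": 50},
    {"x": 0,"y": 0,"z": 0,"rx": 0,"ry": 0,"rz": 0,"grip": 50}
  ]
}}

```text
time: 5.08
position: [0.6097, -0.3207, 0.0259]
tool_rot: [179.9, 0.1, 103.7]
contact_force: [0.5, -0.3, -0.7]
opening: 0.596
finger_force: 66.2
```

{"method": "drive_tool", "body": {
  "rows": [
    {"x": 0,"y": 0,"z": -0.06,"rx": 0,"ry": 0,"rz": 0,"grip": 50},
    {"x": 0,"y": 0,"z": -0.1,"rx": 0,"ry": 0,"rz": 0,"grip": 50},
    {"x": 0,"y": 0,"z": -0.08,"rx": 0,"ry": 0,"rz": 0,"grip": 50},
    {"x": 0,"y": 0,"z": 0,"rx": 0,"ry": 0,"rz": 0.1,"grip": 50},
    {"x": 0,"y": 0,"z": 0,"rx": 0,"ry": 0,"rz": 0.1,"grip": 50}
  ]
}}

```text
time: 5.7
position: [0.6097, -0.3207, 0.1468]
tool_rot: [179.9, 0.1, 94.5]
contact_force: [-0.2, -0.4, -0.8]
opening: 0.595
finger_force: 66.4
```

```bash
python3 - <<'E'
from h import *
plan(.45,.0975,.145,94.5)
E
```

```text
pos [ 0.6097 -0.3207  0.1468] yaw 94.51 | rz total 0.0 shift total [ 0.8588 -0.2527  0.0036] rows>= 9 t 5.7
```

{"method": "drive_tool", "body": {
  "rows": [
    {"x": 0.094,"y": -0.028,"z": -0.01,"rx": 0,"ry": 0,"rz": 0,"grip": 50},
    {"x": 0.094,"y": -0.028,"z": -0.01,"rx": 0,"ry": 0,"rz": 0,"grip": 50},
    {"x": 0.094,"y": -0.028,"z": -0.01,"rx": 0,"ry": 0,"rz": 0,"grip": 50},
    {"x": 0.094,"y": -0.028,"z": -0.01,"rx": 0,"ry": 0,"rz": 0,"grip": 50},
    {"x": 0.094,"y": -0.028,"z": -0.01,"rx": 0,"ry": 0,"rz": 0,"grip": 50},
    {"x": 0.094,"y": -0.028,"z": -0.01,"rx": 0,"ry": 0,"rz": 0,"grip": 50},
    {"x": 0.094,"y": -0.028,"z": 0,"rx": 0,"ry": 0,"rz": 0,"grip": 50},
    {"x": 0,"y": 0,"z": 0,"rx": 0,"ry": 0,"rz": 0,"grip": 50}
  ]
}}

```text
time: 6.7
position: [0.4837, 0.0023, 0.1754]
tool_rot: [180.0, -0.0, 94.9]
contact_force: [0.8, -0.1, -0.9]
opening: 0.601
finger_force: 66.4
```

```bash
python3 - <<'E'
from h import *
im,d,c,M=cam("wrist"); save("w2.png",im)
P=cloud(d,c,M); q=P.reshape(-1,3)
hsv=cv2.cvtColor(im,cv2.COLOR_RGB2HSV); m=((hsv[...,0]<14)&(hsv[...,1]>120)&(hsv[...,2]>50)).reshape(-1)
m&=np.hypot(*(q[:,:2]-[.45,.0975]).T)<.09
print(rect(q[m],.012,.03), rect(q[m],-.01,.03))
# soap in hand
i=(np.abs(q[:,2]-monitor.get_obs()["position"][2])<.03)
T=np.array(c["T_tool_cam"]);Q=cloud(d,c,T).reshape(-1,3)
s=(hsv[...,0].ravel()>15)&(hsv[...,1].ravel()>45)&(np.abs(Q[:,2])<.03)&(np.abs(Q[:,0])<.07)&(np.abs(Q[:,1])<.06)
print("soap tool",rect(Q[s]*[1,1,1],-.03,.03),np.percentile(Q[s][:,2],[5,50]).round(4))
plan(.45,.0975,.145,94.5)
E
```

```text
(2712, array([448.8,  97.4]), array([ 97.9, 126.4]), 3.6) (11201, array([446.2,  98.3]), array([102.8, 133.6]), 3.1)
soap tool (13531, array([2.9, 2.5]), array([86.4, 83.8]), 53.0) [-0.0065 -0.0045]
pos [0.4845 0.0008 0.1756] yaw 94.82 | rz total 0.007 shift total [ 0.1982 -0.0537  0.0611] rows>= 2 t 6.75
```

```bash
python3 - <<'E'
from h import *
plan(.449,.0955,.037,93.6)
E
```

```text
pos [0.4845 0.0008 0.1756] yaw 94.82 | rz total 0.027 shift total [ 0.1935 -0.059   0.2771] rows>= 2 t 6.75
```

{"method": "drive_tool", "body": {
  "rows": [
    {"x": 0,"y": 0,"z": 0,"rx": 0,"ry": 0,"rz": 0.027,"grip": 50},
    {"x": 0.0645,"y": -0.0197,"z": 0,"rx": 0,"ry": 0,"rz": 0,"grip": 50},
    {"x": 0.0645,"y": -0.0197,"z": 0,"rx": 0,"ry": 0,"rz": 0,"grip": 50},
    {"x": 0.0645,"y": -0.0197,"z": 0,"rx": 0,"ry": 0,"rz": 0,"grip": 50},
    {"x": 0,"y": 0,"z": 0.06,"rx": 0,"ry": 0,"rz": 0,"grip": 50},
    {"x": 0,"y": 0,"z": 0.06,"rx": 0,"ry": 0,"rz": 0,"grip": 50},
    {"x": 0,"y": 0,"z": 0.06,"rx": 0,"ry": 0,"rz": 0,"grip": 50},
    {"x": 0,"y": 0,"z": 0.05,"rx": 0,"ry": 0,"rz": 0,"grip": 50},
    {"x": 0,"y": 0,"z": 0.015,"rx": 0,"ry": 0,"rz": 0,"grip": 50},
    {"x": 0,"y": 0,"z": 0,"rx": 0,"ry": 0,"rz": 0,"grip": 50}
  ]
}}

```text
time: 8.0
position: [0.4497, 0.0939, 0.0523]
tool_rot: [-180.0, 0.0, 93.4]
contact_force: [-0.1, 0.6, -1.7]
opening: 0.595
finger_force: 66.5
```

```bash
python3 - <<'E'
from h import *
plan(.449,.0955,.037,93.6)
E
```

```text
pos [0.4497 0.0939 0.0523] yaw 93.36 | rz total -0.005 shift total [ 0.0033 -0.0011  0.0305] rows>= 1 t 8.0
```

Lower the last 15 mm gently, open just enough, then rise.

{"method": "drive_tool", "body": {
  "rows": [
    {"x": 0.003,"y": -0.001,"z": 0.015,"rx": 0,"ry": 0,"rz": 0,"grip": 50},
    {"x": 0,"y": 0,"z": 0.009,"rx": 0,"ry": 0,"rz": 0,"grip": 50},
    {"x": 0,"y": 0,"z": 0.006,"rx": 0,"ry": 0,"rz": 0,"grip": 50},
    {"x": 0,"y": 0,"z": 0,"rx": 0,"ry": 0,"rz": 0,"grip": 50}
  ]
}}

```text
time: 8.5
position: [0.4486, 0.096, 0.0372]
tool_rot: [-180.0, 0.0, 93.5]
contact_force: [0.2, 0.7, -1.0]
opening: 0.596
finger_force: 66.5
```

{"method": "drive_tool", "body": {
  "rows": [
    {"x": 0,"y": 0,"z": 0,"rx": 0,"ry": 0,"rz": 0,"grip": 72},
    {"x": 0,"y": 0,"z": 0,"rx": 0,"ry": 0,"rz": 0,"grip": 72},
    {"x": 0,"y": 0,"z": 0,"rx": 0,"ry": 0,"rz": 0,"grip": 72},
    {"x": 0,"y": 0,"z": -0.04,"rx": 0,"ry": 0,"rz": 0,"grip": 72},
    {"x": 0,"y": 0,"z": -0.1,"rx": 0,"ry": 0,"rz": 0,"grip": 72},
    {"x": 0,"y": 0,"z": -0.1,"rx": 0,"ry": 0,"rz": 0,"grip": 60},
    {"x": 0,"y": 0,"z": 0,"rx": 0,"ry": 0,"rz": 0,"grip": 36},
    {"x": 0,"y": 0,"z": 0,"rx": 0,"ry": 0,"rz": 0,"grip": 36}
  ]
}}

```text
time: 9.5
position: [0.4486, 0.096, 0.1571]
tool_rot: [180.0, 0.0, 93.4]
contact_force: [-0.1, -1.2, -0.5]
opening: 0.36
finger_force: 0.0
```

```bash
python3 - <<'E'
from h import *
im,d,c,M=tips(); save("w3.png",im)
P=cloud(d,c,M).reshape(-1,3); m=(np.hypot(*(P[:,:2]-[.449,.0975]).T)<.06)
print(rect(P[m],.027,.05),np.percentile(P[m&(P[:,2]<.06)][:,2],95))
plan(.447,.319,.15,102)
E
```

```text
tip 1 [0.0162 0.0191] [-0.0105  0.0148] [0.0117 0.0266]
tip -1 [0.0159 0.0194] [-0.0102 -0.0274] [ 0.0118 -0.0157]
(4022, array([447.9,  95.9]), array([51.9, 77. ]), 3.0) 0.03677581593522563
pos [0.4479 0.0959 0.1562] yaw 93.44 | rz total -0.19 shift total [0.4368 0.091  0.0124] rows>= 5 t 9.55
```

View pics/w3.png

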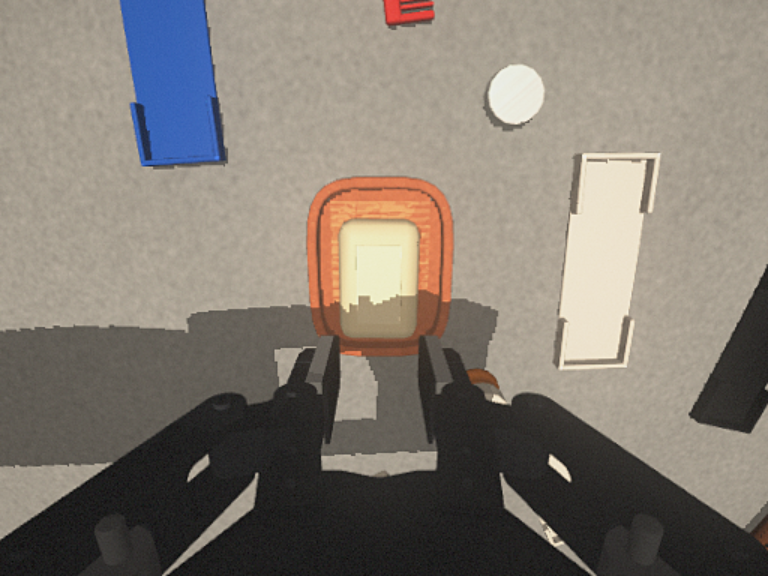

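Soap sits centred in the dish (380,280), flat. The white comb tray is at (609,260), the tin at (516,95), and the comb's end at (408,8). Next, the comb.

{"method": "drive_tool", "body": {
  "rows": [
    {"x": 0,"y": 0,"z": 0,"rx": 0,"ry": 0,"rz": -0.19,"grip": 55},
    {"x": 0.087,"y": 0.018,"z": 0,"rx": 0,"ry": 0,"rz": 0,"grip": 55},
    {"x": 0.087,"y": 0.018,"z": 0,"rx": 0,"ry": 0,"rz": 0,"grip": 55},
    {"x": 0.087,"y": 0.018,"z": 0,"rx": 0,"ry": 0,"rz": 0,"grip": 55},
    {"x": 0.087,"y": 0.018,"z": 0,"rx": 0,"ry": 0,"rz": 0,"grip": 55},
    {"x": 0.087,"y": 0.018,"z": 0,"rx": 0,"ry": 0,"rz": 0,"grip": 55},
    {"x": 0,"y": 0,"z": 0,"rx": 0,"ry": 0,"rz": 0,"grip": 55}
  ]
}}

```text
time: 10.42
position: [0.4461, 0.32, 0.1551]
tool_rot: [-179.8, 0.0, 102.2]
contact_force: [-0.1, -0.4, -0.5]
opening: 0.55
finger_force: 0.0
```

```bash
python3 - <<'E'
from h import *
im,d,c,M=cam("wrist"); save("w4.png",im)
hsv=cv2.cvtColor(im,cv2.COLOR_RGB2HSV); m=((hsv[...,0]<8)|(hsv[...,0]>172))&(hsv[...,1]>170)&(hsv[...,2]>60)
vs,us=np.nonzero(m);X=plane(np.c_[us,vs],c,M,.007);g=np.hypot(*(X[:,:2]-[.447,.319]).T)<.08
print(rect(X[g],-1,1)); P=cloud(d,c,M)[m];P=P[np.hypot(*(P[:,:2]-[.447,.319]).T)<.08];print(rect(P,.003,.02))
plan(.447,.319,.0185,102)
E
```

```text
(1846, array([445.7, 319.5]), array([ 28.8, 126.8]), 11.4)
(1699, array([445.7, 318.7]), array([ 29.1, 128.3]), 11.3)
pos [0.4462 0.3184 0.1551] yaw 102.14 | rz total 0.003 shift total [0.0007 0.0018 0.2732] rows>= 1 t 10.47
```

View pics/w4.png

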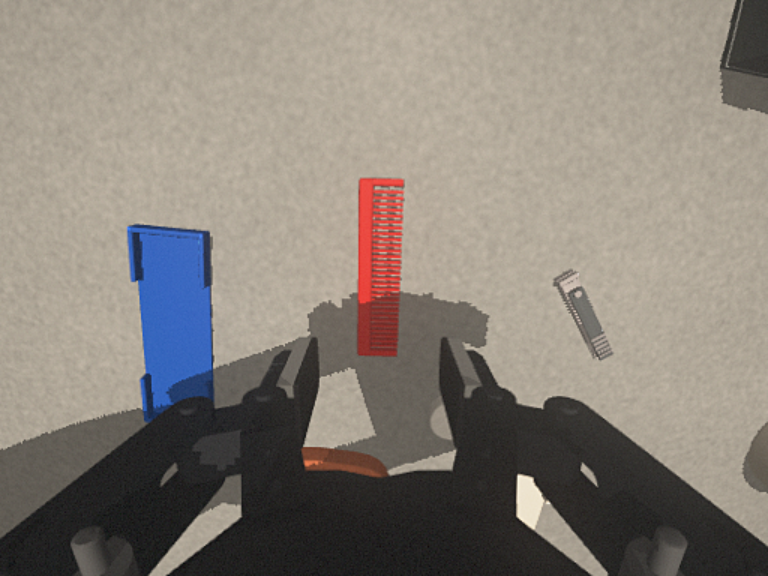

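The comb lies between the pads at (381,267): measured (0.446, 0.319), at 101.3°. Going down.

{"method": "drive_tool", "body": {
  "rows": [
    {"x": 0,"y": -0.001,"z": 0.06,"rx": 0,"ry": 0,"rz": 0.018,"grip": 50},
    {"x": 0,"y": 0,"z": 0.06,"rx": 0,"ry": 0,"rz": 0,"grip": 50},
    {"x": 0,"y": 0,"z": 0.06,"rx": 0,"ry": 0,"rz": 0,"grip": 50},
    {"x": 0,"y": 0,"z": 0.055,"rx": 0,"ry": 0,"rz": 0,"grip": 50},
    {"x": 0,"y": 0,"z": 0.024,"rx": 0,"ry": 0,"rz": 0,"grip": 50},
    {"x": 0,"y": 0,"z": 0.012,"rx": 0,"ry": 0,"rz": 0,"grip": 50},
    {"x": 0,"y": 0,"z": 0,"rx": 0,"ry": 0,"rz": 0,"grip": 25},
    {"x": 0,"y": 0,"z": 0,"rx": 0,"ry": 0,"rz": 0,"grip": 25},
    {"x": 0,"y": 0,"z": 0,"rx": 0,"ry": 0,"rz": 0,"grip": 25},
    {"x": 0,"y": 0,"z": 0,"rx": 0,"ry": 0,"rz": 0,"grip": 25}
  ]
}}

```text
time: 11.72
position: [0.4474, 0.3182, 0.0223]
tool_rot: [180.0, -0.0, 101.2]
contact_force: [1.1, -0.3, 0.4]
opening: 0.319
finger_force: 59.1
```

{"method": "drive_tool", "body": {
  "rows": [
    {"x": 0,"y": 0,"z": -0.06,"rx": 0,"ry": 0,"rz": 0,"grip": 25},
    {"x": 0,"y": 0,"z": -0.1,"rx": 0,"ry": 0,"rz": 0,"grip": 25},
    {"x": 0,"y": 0,"z": -0.1,"rx": 0,"ry": 0,"rz": 0,"grip": 25},
    {"x": 0,"y": 0,"z": 0,"rx": 0,"ry": 0,"rz": 0,"grip": 25}
  ]
}}

```text
time: 12.22
position: [0.4502, 0.3197, 0.1573]
tool_rot: [179.4, -0.2, 101.2]
contact_force: [-0.1, -0.5, -0.5]
opening: 0.321
finger_force: 59.2
```

```bash
cat >> h.py <<'E'
def comb():
    im,d,c,M=cam("wrist")
    hsv=cv2.cvtColor(im,cv2.COLOR_RGB2HSV); m=((hsv[...,0]<8)|(hsv[...,0]>172))&(hsv[...,1]>170)&(hsv[...,2]>40)
    Q=cloud(d,c,np.array(c["T_tool_cam"]))[m];Q=Q[(np.abs(Q[:,0])<.09)&(np.abs(Q[:,1])<.05)&(Q[:,2]<.05)]
    print("comb in tool",rect(Q,-.02,.05),np.percentile(Q[:,2],[5,50,95]).round(4)); 
    A=np.c_[Q[:,:2],np.ones(len(Q))];print("plane",np.linalg.lstsq(A,Q[:,2],rcond=None)[0].round(4))
    return im,d,c,M
E
python3 - <<'E'
from h import *
im,*_=comb(); save("w5.png",im)
plan(.612,.109,.16,95.5)
E
```

```text
comb in tool (8039, array([ 4.6, -0.5]), array([122.5,  29.9]), 0.2) [0.0165 0.018  0.0209]
plane [-0.0077  0.0765  0.0184]
pos [0.4486 0.3188 0.1545] yaw 101.2 | rz total 0.127 shift total [-0.449   0.2851 -0.0111] rows>= 5 t 12.28
```

View pics/w5.png

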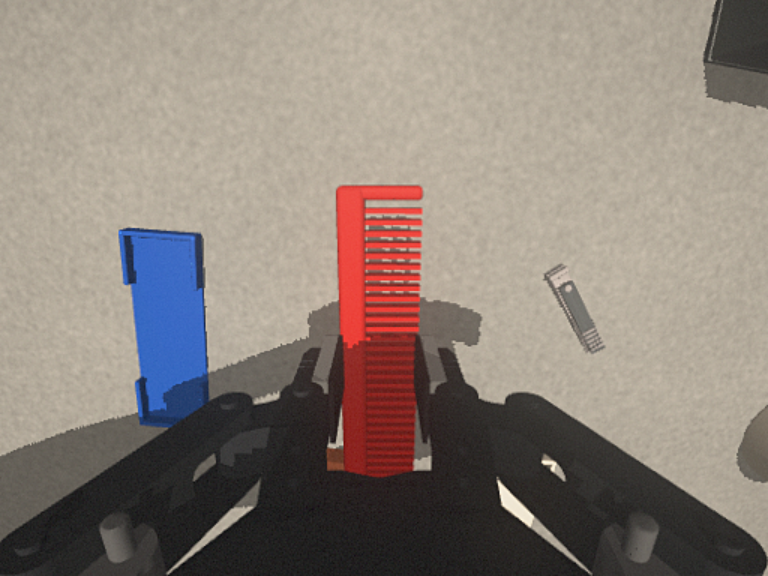

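Comb held flat in the middle. Its far end is at (380,188) and it stays parallel to the tool x axis. I'll stop beside the comb tray to measure it first.

{"method": "drive_tool", "body": {
  "rows": [
    {"x": 0,"y": 0,"z": 0,"rx": 0,"ry": 0,"rz": 0.127,"grip": 25},
    {"x": -0.088,"y": 0.02,"z": -0.005,"rx": 0,"ry": 0,"rz": 0,"grip": 25},
    {"x": -0.088,"y": 0.02,"z": -0.005,"rx": 0,"ry": 0,"rz": 0,"grip": 25},
    {"x": -0.088,"y": 0.02,"z": 0,"rx": 0,"ry": 0,"rz": 0,"grip": 25},
    {"x": -0.088,"y": 0.02,"z": 0,"rx": 0,"ry": 0,"rz": 0,"grip": 25},
    {"x": -0.08,"y": 0.02,"z": 0,"rx": 0,"ry": 0,"rz": 0,"grip": 25},
    {"x": 0,"y": 0,"z": 0,"rx": 0,"ry": 0,"rz": 0,"grip": 25}
  ]
}}

```text
time: 13.15
position: [0.5172, 0.1053, 0.1551]
tool_rot: [-179.8, 0.0, 95.3]
contact_force: [0.3, 1.2, -1.2]
opening: 0.321
finger_force: 59.2
```

```bash
python3 - <<'E'
from h import *
im,d,c,M=comb(); save("w6.png",im)
P=cloud(d,c,M);hsv=cv2.cvtColor(im,cv2.COLOR_RGB2HSV)
for lo,hi in((.002,.02),(.006,.02)):
    m=(np.hypot(P[...,0]-.612,P[...,1]-.109)<.1)&(P[...,2]>lo)&(P[...,2]<hi)
    m=cv2.morphologyEx(m.astype(np.uint8),cv2.MORPH_OPEN,np.ones((2,2)))>0
    print(rect(P[m],-1,1))
m=(hsv[...,2]>170)&(hsv[...,1]<60); vs,us=np.nonzero(m);X=plane(np.c_[us,vs],c,M,.006);g=np.hypot(*(X[:,:2]-[.612,.109]).T)<.1
print("white",rect(X[g],-1,1))
plan(.612,.109,.16,95.5)
E
```

```text
comb in tool (8066, array([ 4.5, -0.5]), array([ 29.9, 122.7]), 90.0) [0.0164 0.018  0.0209]
plane [-0.008   0.0753  0.0184]
(1267, array([612.2, 103.8]), array([ 61.7, 165.2]), 5.2)
(1013, array([612.4, 103.8]), array([ 61.3, 165.2]), 5.2)
white (18921, array([620.3, 118. ]), array([175.1, 199.9]), 47.0)
pos [0.5167 0.1066 0.1551] yaw 95.31 | rz total -0.004 shift total [-0.0136  0.1903 -0.0098] rows>= 2 t 13.2
```

View pics/w6.png

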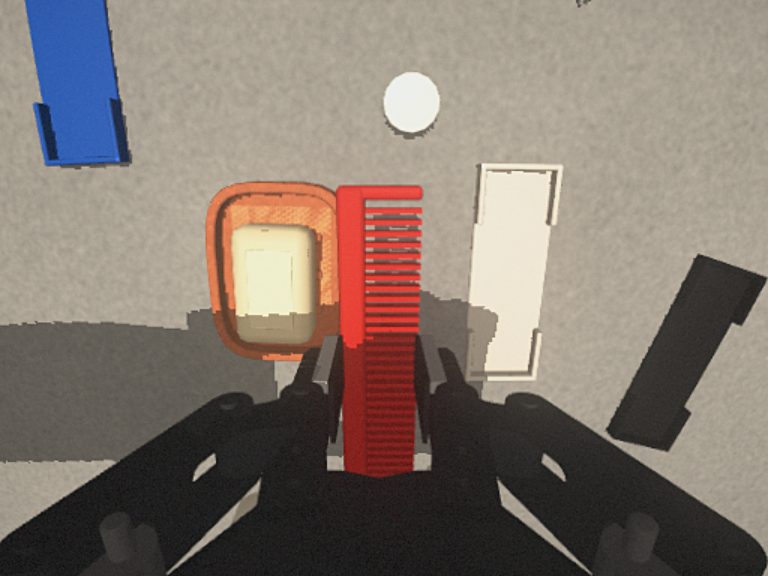

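The tray's rim corners are at about (479,164), (563,166), (537,380) and (468,378). I'll cast them at wall height.

```bash
python3 - <<'E'
from h import *
o=monitor.get_obs();c=viewer.get_calibration("wrist");W=np.eye(4);W[:3,:3]=Ro.from_euler("xyz",o["tool_rot"],degrees=True).as_matrix();W[:3,3]=o["position"];M=W@np.array(c["T_tool_cam"])
X=plane(np.array([(479,164),(563,166),(537,380),(467.5,379)])/1.5,c,M,.012)
print((X*1000).round(1),X.mean(0),[np.linalg.norm(X[i]-X[(i+1)%4]).round(4) for i in range(4)])
v=(X[0]+X[1]-X[2]-X[3]);print(np.degrees(np.arctan2(v[1],v[0])))
E
```

```text
[[572.9 184.7  12. ]
 [627.2 189.1  12. ]
 [642.1  34.9  12. ]
 [589.5  31.3  12. ]] [0.60791319 0.11001652 0.012     ] [np.float64(0.0546), np.float64(0.1549), np.float64(0.0527), np.float64(0.1543)]
95.84297543175008
```

```bash
python3 - <<'E'
from h import *
plan(.6105,.108,.026,95.5)
E
```

```text
pos [0.5167 0.1066 0.1551] yaw 95.31 | rz total -0.004 shift total [-0.0153  0.1871  0.2582] rows>= 2 t 13.2
```

{"method": "drive_tool", "body": {
  "rows": [
    {"x": -0.005,"y": 0.0624,"z": 0,"rx": 0,"ry": 0,"rz": -0.004,"grip": 25},
    {"x": -0.005,"y": 0.0624,"z": 0,"rx": 0,"ry": 0,"rz": 0,"grip": 25},
    {"x": -0.005,"y": 0.0624,"z": 0,"rx": 0,"ry": 0,"rz": 0,"grip": 25},
    {"x": 0,"y": 0,"z": 0.06,"rx": 0,"ry": 0,"rz": 0,"grip": 25},
    {"x": 0,"y": 0,"z": 0.06,"rx": 0,"ry": 0,"rz": 0,"grip": 25},
    {"x": 0,"y": 0,"z": 0.06,"rx": 0,"ry": 0,"rz": 0,"grip": 25},
    {"x": 0,"y": 0,"z": 0.03,"rx": 0,"ry": 0,"rz": 0,"grip": 25},
    {"x": 0,"y": 0,"z": 0,"rx": 0,"ry": 0,"rz": 0,"grip": 25}
  ]
}}

```text
time: 14.2
position: [0.6098, 0.1101, 0.0501]
tool_rot: [-179.8, -0.0, 95.7]
contact_force: [-0.3, 0.4, -0.5]
opening: 0.322
finger_force: 59.3
```

```bash
python3 - <<'E'
from h import *
plan(.6105,.108,.026,95.5)
E
```

```text
pos [0.6098 0.1101 0.0501] yaw 95.7 | rz total 0.004 shift total [-0.0043  0.001   0.0482] rows>= 1 t 14.2
```

{"method": "drive_tool", "body": {
  "rows": [
    {"x": -0.002,"y": 0.001,"z": 0.02,"rx": 0,"ry": 0,"rz": 0,"grip": 25},
    {"x": 0,"y": 0,"z": 0.016,"rx": 0,"ry": 0,"rz": 0,"grip": 25},
    {"x": 0,"y": 0,"z": 0.011,"rx": 0,"ry": 0,"rz": 0,"grip": 25},
    {"x": 0,"y": 0,"z": 0,"rx": 0,"ry": 0,"rz": 0,"grip": 25}
  ]
}}

```text
time: 14.7
position: [0.6116, 0.1083, 0.0278]
tool_rot: [-179.9, -0.0, 95.6]
contact_force: [0.0, 0.7, -0.9]
opening: 0.315
finger_force: 59.3
```

{"method": "drive_tool", "body": {
  "rows": [
    {"x": 0,"y": 0,"z": 0,"rx": 0,"ry": 0,"rz": 0,"grip": 48},
    {"x": 0,"y": 0,"z": 0,"rx": 0,"ry": 0,"rz": 0,"grip": 48},
    {"x": 0,"y": 0,"z": 0,"rx": 0,"ry": 0,"rz": 0,"grip": 48},
    {"x": 0,"y": 0,"z": -0.06,"rx": 0,"ry": 0,"rz": 0,"grip": 48},
    {"x": 0,"y": 0,"z": -0.1,"rx": 0,"ry": 0,"rz": 0,"grip": 48},
    {"x": 0,"y": 0,"z": -0.1,"rx": 0,"ry": 0,"rz": 0,"grip": 30},
    {"x": 0,"y": 0,"z": 0,"rx": 0,"ry": 0,"rz": 0,"grip": 30}
  ]
}}

```text
time: 15.58
position: [0.6156, 0.1087, 0.1645]
tool_rot: [179.4, 0.0, 95.7]
contact_force: [-0.1, -0.6, 0.2]
opening: 0.3
finger_force: 0.0
```

```bash
python3 - <<'E'
from h import *
im,d,c,M=cam("wrist"); save("w7.png",im)
hsv=cv2.cvtColor(im,cv2.COLOR_RGB2HSV); m=((hsv[...,0]<8)|(hsv[...,0]>172))&(hsv[...,1]>170)&(hsv[...,2]>40)
P=cloud(d,c,M)[m];P=P[np.hypot(*(P[:,:2]-[.611,.109]).T)<.09];print(rect(P,-.01,.03),np.percentile(P[:,2],[5,50,95]))
plan(.6025,.316,.15,133)
E
```

```text
(1261, array([611. , 109.8]), array([ 29., 128.]), 5.4) [0.00587934 0.00736564 0.00865094]
pos [0.6137 0.1085 0.1614] yaw 95.65 | rz total -0.83 shift total [0.3188 0.2666 0.0227] rows>= 4 t 15.62
```

View pics/w7.png

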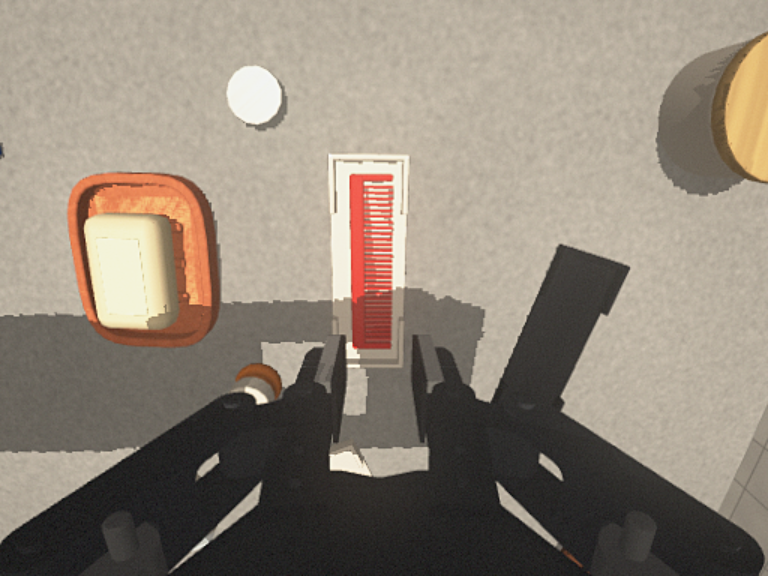

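Comb lies centred and flat in its white tray (371,262). Now the nail clipper.

{"method": "drive_tool", "body": {
  "rows": [
    {"x": 0,"y": 0,"z": 0,"rx": 0,"ry": 0,"rz": -0.2075,"grip": 40},
    {"x": 0,"y": 0,"z": 0,"rx": 0,"ry": 0,"rz": -0.2075,"grip": 40},
    {"x": 0,"y": 0,"z": 0,"rx": 0,"ry": 0,"rz": -0.2075,"grip": 40},
    {"x": 0,"y": 0,"z": 0,"rx": 0,"ry": 0,"rz": -0.2075,"grip": 40},
    {"x": 0.08,"y": 0.067,"z": 0,"rx": 0,"ry": 0,"rz": 0,"grip": 40},
    {"x": 0.08,"y": 0.067,"z": 0,"rx": 0,"ry": 0,"rz": 0,"grip": 40},
    {"x": 0.08,"y": 0.067,"z": 0,"rx": 0,"ry": 0,"rz": 0,"grip": 40},
    {"x": 0.08,"y": 0.067,"z": 0.02,"rx": 0,"ry": 0,"rz": 0,"grip": 40},
    {"x": 0,"y": 0,"z": 0,"rx": 0,"ry": 0,"rz": 0,"grip": 40},
    {"x": 0,"y": 0,"z": 0,"rx": 0,"ry": 0,"rz": 0,"grip": 40}
  ]
}}

```text
time: 16.88
position: [0.5998, 0.3163, 0.1464]
tool_rot: [-179.8, -0.0, 133.0]
contact_force: [0.2, -0.4, -0.0]
opening: 0.395
finger_force: 0.0
```

```bash
python3 - <<'E'
from h import *
im,d,c,M=cam("wrist"); save("w8.png",im)
P=cloud(d,c,M).reshape(-1,3);m=(np.hypot(*(P[:,:2]-[.6025,.316]).T)<.06)
print(rect(P[m],.005,.025),rect(P[m],.008,.025),np.percentile(P[m&(P[:,2]<.025)&(P[:,2]>.005)][:,2],[50,97]))
plan(.6025,.316,.02,133)
E
```

```text
(861, array([601.5, 317.4]), array([13.6, 75.6]), 42.9) (730, array([600.8, 318.2]), array([13.6, 73.5]), 42.9) [0.01046414 0.01268059]
pos [0.6004 0.3157 0.147 ] yaw 132.98 | rz total -0.001 shift total [-0.0025  0.0035  0.254 ] rows>= 1 t 16.93
```

View pics/w8.png

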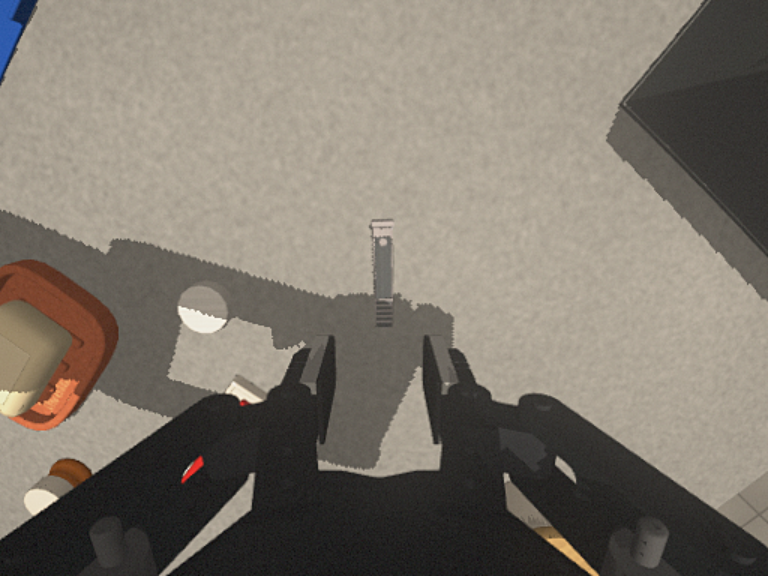

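The clipper lies straight between the pads at (382,272). Grasp.

{"method": "drive_tool", "body": {
  "rows": [
    {"x": 0.001,"y": 0.004,"z": 0.06,"rx": 0,"ry": 0,"rz": 0,"grip": 40},
    {"x": 0,"y": 0,"z": 0.06,"rx": 0,"ry": 0,"rz": 0,"grip": 40},
    {"x": 0,"y": 0,"z": 0.06,"rx": 0,"ry": 0,"rz": 0,"grip": 40},
    {"x": 0,"y": 0,"z": 0.05,"rx": 0,"ry": 0,"rz": 0,"grip": 40},
    {"x": 0,"y": 0,"z": 0.018,"rx": 0,"ry": 0,"rz": 0,"grip": 40},
    {"x": 0,"y": 0,"z": 0,"rx": 0,"ry": 0,"rz": 0,"grip": 40},
    {"x": 0,"y": 0,"z": 0,"rx": 0,"ry": 0,"rz": 0,"grip": 5},
    {"x": 0,"y": 0,"z": 0,"rx": 0,"ry": 0,"rz": 0,"grip": 5},
    {"x": 0,"y": 0,"z": 0,"rx": 0,"ry": 0,"rz": 0,"grip": 5},
    {"x": 0,"y": 0,"z": 0,"rx": 0,"ry": 0,"rz": 0,"grip": 5}
  ]
}}

```text
time: 18.18
position: [0.6032, 0.3189, 0.0262]
tool_rot: [179.8, 0.1, 133.0]
contact_force: [-0.3, -1.1, 6.5]
opening: 0.152
finger_force: 60.7
```

{"method": "drive_tool", "body": {
  "rows": [
    {"x": 0,"y": 0,"z": -0.06,"rx": 0,"ry": 0,"rz": 0,"grip": 5},
    {"x": 0,"y": 0,"z": -0.1,"rx": 0,"ry": 0,"rz": 0,"grip": 5},
    {"x": 0,"y": 0,"z": -0.1,"rx": 0,"ry": 0,"rz": 0,"grip": 5},
    {"x": 0,"y": 0,"z": 0,"rx": 0,"ry": 0,"rz": 0.19,"grip": 5},
    {"x": 0,"y": 0,"z": 0,"rx": 0,"ry": 0,"rz": 0.19,"grip": 5},
    {"x": 0,"y": 0,"z": 0,"rx": 0,"ry": 0,"rz": 0,"grip": 5}
  ]
}}

```text
time: 18.92
position: [0.6017, 0.3187, 0.1543]
tool_rot: [-180.0, -0.0, 116.0]
contact_force: [-0.9, -0.1, -0.1]
opening: 0.152
finger_force: 59.9
```

```bash
python3 - <<'E'
from h import *
plan(.53,-.08,.16,116)
E
```

```text
pos [0.6017 0.3187 0.1543] yaw 115.99 | rz total -0.0 shift total [-0.6538 -0.4784 -0.0113] rows>= 7 t 18.93
```

{"method": "drive_tool", "body": {
  "rows": [
    {"x": -0.082,"y": -0.06,"z": 0,"rx": 0,"ry": 0,"rz": 0,"grip": 5},
    {"x": -0.082,"y": -0.06,"z": 0,"rx": 0,"ry": 0,"rz": 0,"grip": 5},
    {"x": -0.082,"y": -0.06,"z": 0,"rx": 0,"ry": 0,"rz": 0,"grip": 5},
    {"x": -0.082,"y": -0.06,"z": 0,"rx": 0,"ry": 0,"rz": 0,"grip": 5},
    {"x": -0.082,"y": -0.06,"z": 0,"rx": 0,"ry": 0,"rz": 0,"grip": 5},
    {"x": -0.082,"y": -0.06,"z": 0,"rx": 0,"ry": 0,"rz": 0,"grip": 5},
    {"x": -0.082,"y": -0.06,"z": 0,"rx": 0,"ry": 0,"rz": 0,"grip": 5},
    {"x": -0.082,"y": -0.06,"z": 0,"rx": 0,"ry": 0,"rz": 0,"grip": 5},
    {"x": 0,"y": 0,"z": 0,"rx": 0,"ry": 0,"rz": 0,"grip": 5},
    {"x": 0,"y": 0,"z": 0,"rx": 0,"ry": 0,"rz": 0,"grip": 5}
  ]
}}

```text
time: 20.18
position: [0.5293, -0.0811, 0.1542]
tool_rot: [180.0, -0.0, 116.0]
contact_force: [-0.5, 0.1, -1.3]
opening: 0.148
finger_force: 59.9
```

```bash
python3 - <<'E'
from h import *
im,d,c,M=cam("wrist"); save("w9.png",im)
P=cloud(d,c,M).reshape(-1,3);m=(np.hypot(*(P[:,:2]-[.617,-.0995]).T)<.07)
print(rect(P[m],.002,.02),rect(P[m],.006,.02))
Q=cloud(d,c,np.array(c["T_tool_cam"])).reshape(-1,3);s=(np.abs(Q[:,1])<.006)&(np.abs(Q[:,0])<.06)&(Q[:,2]<.035)&(Q[:,2]>0)
print("clip in tool",rect(Q[s],0,.03));Q=Q[s]
A=np.c_[Q[:,0],np.ones(len(Q))];print(np.linalg.lstsq(A,Q[:,2],rcond=None)[0].round(4), np.percentile(Q[:,2],[5,50,95]).round(4))
plan(.617,-.0995,.16,116)
E
```

```text
(592, array([614.8, -99.4]), array([ 41.6, 103.9]), 28.2) (329, array([614.7, -99. ]), array([ 41.4, 103.1]), 28.2)
clip in tool (2417, array([ 0.1, -0. ]), array([12., 76.]), 90.0)
[0.012 0.016] [0.0137 0.0156 0.0201]
pos [ 0.5294 -0.0806  0.1542] yaw 116.01 | rz total 0.0 shift total [-0.1108  0.141  -0.0116] rows>= 2 t 20.23
```

View pics/w9.png

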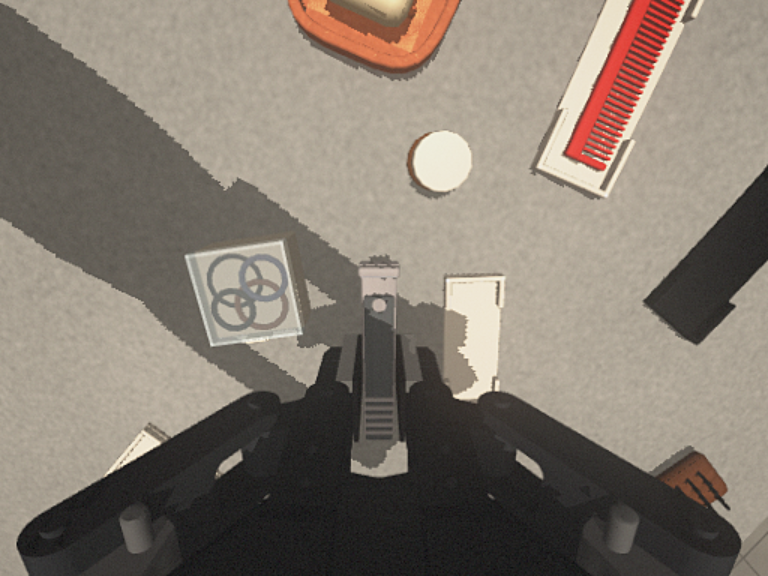

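Clipper held level, centred (379,350). Its tray is at (474,336): centre (0.615, -0.099), long axis 118°. The jar (440,162) and box (245,292) are clear.

```bash
python3 - <<'E'
from h import *
plan(.615,-.0992,.055,118)
E
```

```text
pos [ 0.5294 -0.0806  0.1542] yaw 116.01 | rz total -0.044 shift total [-0.1133  0.1338  0.1984] rows>= 2 t 20.23
```

{"method": "drive_tool", "body": {
  "rows": [
    {"x": 0,"y": 0,"z": 0,"rx": 0,"ry": 0,"rz": -0.044,"grip": 5},
    {"x": -0.0378,"y": 0.0446,"z": 0,"rx": 0,"ry": 0,"rz": 0,"grip": 5},
    {"x": -0.0378,"y": 0.0446,"z": 0,"rx": 0,"ry": 0,"rz": 0,"grip": 5},
    {"x": -0.0378,"y": 0.0446,"z": 0,"rx": 0,"ry": 0,"rz": 0,"grip": 5},
    {"x": 0,"y": 0,"z": 0.066,"rx": 0,"ry": 0,"rz": 0,"grip": 5},
    {"x": 0,"y": 0,"z": 0.066,"rx": 0,"ry": 0,"rz": 0,"grip": 5},
    {"x": 0,"y": 0,"z": 0.066,"rx": 0,"ry": 0,"rz": 0,"grip": 5},
    {"x": 0,"y": 0,"z": 0,"rx": 0,"ry": 0,"rz": 0,"grip": 5},
    {"x": 0,"y": 0,"z": 0,"rx": 0,"ry": 0,"rz": 0,"grip": 5}
  ]
}}

```text
time: 21.35
position: [0.6158, -0.0997, 0.0564]
tool_rot: [179.9, 0.0, 118.0]
contact_force: [-0.5, 1.2, -0.4]
opening: 0.151
finger_force: 59.9
```

```bash
python3 - <<'E'
from h import *
plan(.615,-.0992,.0295,118)
E
```

```text
pos [ 0.6158 -0.0997  0.0564] yaw 117.98 | rz total -0.0 shift total [ 0.0016 -0.001   0.0539] rows>= 1 t 21.35
```

{"method": "drive_tool", "body": {
  "rows": [
    {"x": 0.001,"y": -0.001,"z": 0.025,"rx": 0,"ry": 0,"rz": 0,"grip": 5},
    {"x": 0,"y": 0,"z": 0.015,"rx": 0,"ry": 0,"rz": 0,"grip": 5},
    {"x": 0,"y": 0,"z": 0.008,"rx": 0,"ry": 0,"rz": 0,"grip": 5},
    {"x": 0,"y": 0,"z": 0.004,"rx": 0,"ry": 0,"rz": 0,"grip": 5},
    {"x": 0,"y": 0,"z": 0,"rx": 0,"ry": 0,"rz": 0,"grip": 5},
    {"x": 0,"y": 0,"z": 0,"rx": 0,"ry": 0,"rz": 0,"grip": 5}
  ]
}}

```text
time: 22.1
position: [0.6145, -0.1001, 0.0295]
tool_rot: [180.0, 0.0, 117.9]
contact_force: [0.2, -0.7, 0.9]
opening: 0.147
finger_force: 59.9
```

{"method": "drive_tool", "body": {
  "rows": [
    {"x": 0,"y": 0,"z": 0,"rx": 0,"ry": 0,"rz": 0,"grip": 32},
    {"x": 0,"y": 0,"z": 0,"rx": 0,"ry": 0,"rz": 0,"grip": 32},
    {"x": 0,"y": 0,"z": 0,"rx": 0,"ry": 0,"rz": 0,"grip": 32},
    {"x": 0,"y": 0,"z": -0.06,"rx": 0,"ry": 0,"rz": 0,"grip": 32},
    {"x": 0,"y": 0,"z": -0.1,"rx": 0,"ry": 0,"rz": 0,"grip": 32},
    {"x": 0,"y": 0,"z": -0.1,"rx": 0,"ry": 0,"rz": 0,"grip": 32},
    {"x": 0,"y": 0,"z": 0,"rx": 0,"ry": 0,"rz": 0,"grip": 32}
  ]
}}

```text
time: 22.98
position: [0.6178, -0.1009, 0.1654]
tool_rot: [179.6, 0.4, 117.9]
contact_force: [-0.0, -0.4, -0.5]
opening: 0.317
finger_force: 0.0
```

```bash
python3 - <<'E'
from h import *
im,d,c,M=cam("wrist"); save("w10.png",im)
P=cloud(d,c,M).reshape(-1,3);m=(np.hypot(*(P[:,:2]-[.615,-.0995]).T)<.045)
print(rect(P[m],.0115,.03),np.percentile(P[m&(P[:,2]>.01)&(P[:,2]<.05)][:,2],[50,97]))
# box from here
m=(np.hypot(*(P[:,:2]-[.4575,-.124]).T)<.055);print("box",rect(P[m],.03,.06))
plan(.4575,-.124,.16,123)
E
```

```text
(673, array([613.5, -99.2]), array([13.3, 73.6]), 28.0) [0.01366048 0.01603204]
box (4648, array([ 456.6, -125. ]), array([64. , 65.1]), 34.5)
pos [ 0.616  -0.1004  0.1623] yaw 117.88 | rz total -0.114 shift total [ 0.1331 -0.2915  0.0045] rows>= 3 t 23.02
```

View pics/w10.png

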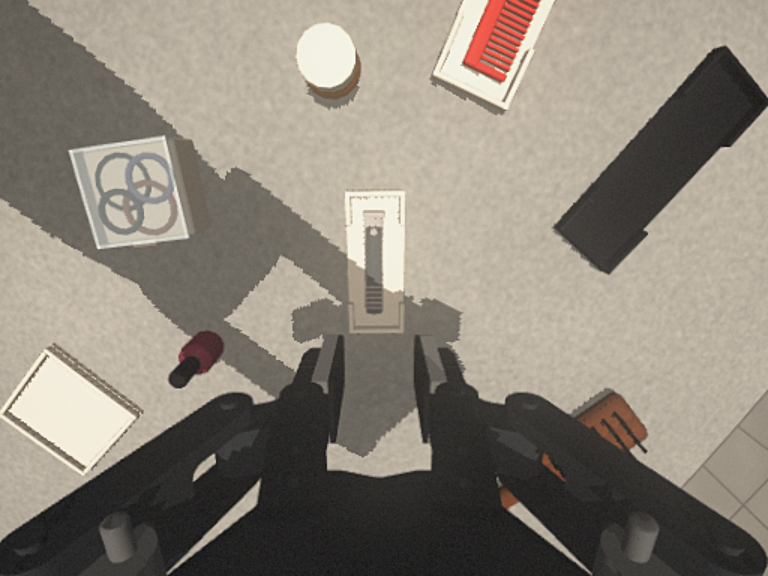

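Clipper centred and flat in its tray (374,262). Next the box (125,195). Its tray is at (72,408) and the varnish at (205,352).

```bash
python3 - <<'E'
from h import *
plan(.457,-.125,.16,124.2)
E
```

```text
pos [ 0.616  -0.1004  0.1623] yaw 117.88 | rz total -0.14 shift total [ 0.1381 -0.2906  0.0045] rows>= 3 t 23.02
```

{"method": "drive_tool", "body": {
  "rows": [
    {"x": 0,"y": 0,"z": 0,"rx": 0,"ry": 0,"rz": -0.14,"grip": 100},
    {"x": 0.0345,"y": -0.0727,"z": 0,"rx": 0,"ry": 0,"rz": 0,"grip": 100},
    {"x": 0.0345,"y": -0.0727,"z": 0,"rx": 0,"ry": 0,"rz": 0,"grip": 100},
    {"x": 0.0345,"y": -0.0727,"z": 0,"rx": 0,"ry": 0,"rz": 0,"grip": 100},
    {"x": 0.0345,"y": -0.0727,"z": 0,"rx": 0,"ry": 0,"rz": 0,"grip": 100},
    {"x": 0,"y": 0,"z": 0,"rx": 0,"ry": 0,"rz": 0,"grip": 100},
    {"x": 0,"y": 0,"z": 0,"rx": 0,"ry": 0,"rz": 0,"grip": 100}
  ]
}}

```text
time: 23.9
position: [0.4553, -0.1245, 0.1587]
tool_rot: [-180.0, -0.0, 124.2]
contact_force: [-0.0, -0.0, -0.2]
opening: 1.0
finger_force: 0.0
```

```bash
python3 - <<'E'
from h import *
im,d,c,M=cam("wrist"); save("w11.png",im)
P=cloud(d,c,M).reshape(-1,3);m=(np.hypot(*(P[:,:2]-[.457,-.125]).T)<.052)
print("box",rect(P[m],.036,.05),rect(P[m],.03,.05))
m=(np.hypot(*(P[:,:2]-[.447,-.336]).T)<.075);print("tray",rect(P[m],.003,.03))
plan(.457,-.125,.032,124.2)
E
```

```text
box (4144, array([ 456.3, -124.6]), array([62.3, 64.2]), 34.2) (4248, array([ 456.4, -124.8]), array([62.3, 64.7]), 34.2)
tray (350, array([ 467. , -312.9]), array([35.6, 61.9]), 68.2)
pos [ 0.4557 -0.1245  0.1589] yaw 124.18 | rz total -0.0 shift total [-0.0022  0.0016  0.2538] rows>= 1 t 23.95
```

View pics/w11.png

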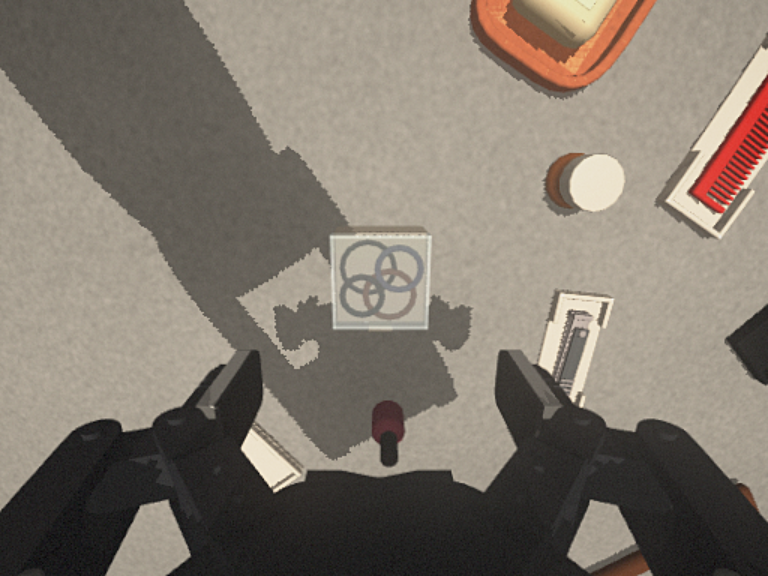

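The box is centred and square between the open pads (381,282). Going down and grasping.

{"method": "drive_tool", "body": {
  "rows": [
    {"x": -0.001,"y": 0.001,"z": 0.06,"rx": 0,"ry": 0,"rz": 0,"grip": 100},
    {"x": 0,"y": 0,"z": 0.06,"rx": 0,"ry": 0,"rz": 0,"grip": 100},
    {"x": 0,"y": 0,"z": 0.06,"rx": 0,"ry": 0,"rz": 0,"grip": 100},
    {"x": 0,"y": 0,"z": 0.052,"rx": 0,"ry": 0,"rz": 0,"grip": 100},
    {"x": 0,"y": 0,"z": 0.03,"rx": 0,"ry": 0,"rz": 0,"grip": 100},
    {"x": 0,"y": 0,"z": 0,"rx": 0,"ry": 0,"rz": 0,"grip": 100},
    {"x": 0,"y": 0,"z": 0,"rx": 0,"ry": 0,"rz": 0,"grip": 60},
    {"x": 0,"y": 0,"z": 0,"rx": 0,"ry": 0,"rz": 0,"grip": 60},
    {"x": 0,"y": 0,"z": 0,"rx": 0,"ry": 0,"rz": 0,"grip": 60},
    {"x": 0,"y": 0,"z": 0,"rx": 0,"ry": 0,"rz": 0,"grip": 60}
  ]
}}

```text
time: 25.2
position: [0.4573, -0.1253, 0.0298]
tool_rot: [179.9, 0.1, 124.2]
contact_force: [-0.7, 0.5, 7.0]
opening: 0.716
finger_force: 66.5
```

{"method": "drive_tool", "body": {
  "rows": [
    {"x": 0,"y": 0,"z": -0.06,"rx": 0,"ry": 0,"rz": 0,"grip": 60},
    {"x": 0,"y": 0,"z": -0.1,"rx": 0,"ry": 0,"rz": 0,"grip": 60},
    {"x": 0,"y": 0,"z": -0.1,"rx": 0,"ry": 0,"rz": 0,"grip": 60},
    {"x": 0,"y": 0,"z": 0,"rx": 0,"ry": 0,"rz": 0.188,"grip": 60},
    {"x": 0,"y": 0,"z": 0,"rx": 0,"ry": 0,"rz": 0.188,"grip": 60},
    {"x": 0,"y": 0,"z": 0,"rx": 0,"ry": 0,"rz": 0.188,"grip": 60},
    {"x": 0,"y": 0,"z": 0,"rx": 0,"ry": 0,"rz": 0.188,"grip": 60},
    {"x": 0,"y": 0,"z": 0,"rx": 0,"ry": 0,"rz": 0.188,"grip": 60},
    {"x": 0,"y": 0,"z": 0,"rx": 0,"ry": 0,"rz": 0.187,"grip": 60},
    {"x": 0,"y": 0,"z": 0,"rx": 0,"ry": 0,"rz": 0,"grip": 60}
  ]
}}

```text
time: 26.45
position: [0.4557, -0.1246, 0.1583]
tool_rot: [-180.0, -0.0, 73.5]
contact_force: [0.4, 0.6, -1.0]
opening: 0.712
finger_force: 65.7
```

```bash
python3 - <<'E'
from h import *
plan(.5,-.43,.16,73.5)
E
```

```text
pos [ 0.4557 -0.1246  0.1583] yaw 73.53 | rz total 0.001 shift total [-0.5604  0.2584 -0.0035] rows>= 6 t 26.45
```

```bash
python3 - <<'E'
from h import *
plan(.54,-.39,.16,73.5)
E
```

```text
pos [ 0.4557 -0.1246  0.1583] yaw 73.53 | rz total 0.001 shift total [-0.461   0.3124 -0.0035] rows>= 5 t 26.45
```

{"method": "drive_tool", "body": {
  "rows": [
    {"x": -0.077,"y": 0.052,"z": -0.01,"rx": 0,"ry": 0,"rz": 0,"grip": 60},
    {"x": -0.077,"y": 0.052,"z": -0.01,"rx": 0,"ry": 0,"rz": 0,"grip": 60},
    {"x": -0.077,"y": 0.052,"z": 0,"rx": 0,"ry": 0,"rz": 0,"grip": 60},
    {"x": -0.077,"y": 0.052,"z": 0,"rx": 0,"ry": 0,"rz": 0,"grip": 60},
    {"x": -0.077,"y": 0.052,"z": 0,"rx": 0,"ry": 0,"rz": 0,"grip": 60},
    {"x": -0.077,"y": 0.052,"z": 0,"rx": 0,"ry": 0,"rz": 0,"grip": 60},
    {"x": 0,"y": 0,"z": 0,"rx": 0,"ry": 0,"rz": 0,"grip": 60},
    {"x": 0,"y": 0,"z": 0,"rx": 0,"ry": 0,"rz": 0,"grip": 60}
  ]
}}

```text
time: 27.45
position: [0.5393, -0.39, 0.1676]
tool_rot: [-179.9, -0.1, 73.6]
contact_force: [0.3, 0.6, -0.6]
opening: 0.715
finger_force: 65.7
```

```bash
python3 - <<'E'
from h import *
im,d,c,M=cam("wrist"); save("w12.png",im)
P=cloud(d,c,M).reshape(-1,3)
m=(np.hypot(*(P[:,:2]-[.447,-.336]).T)<.075);print("tray",rect(P[m],.003,.03),rect(P[m],.0065,.03))
Q=cloud(d,c,np.array(c["T_tool_cam"])).reshape(-1,3);s=(np.abs(Q[:,1])<.045)&(np.abs(Q[:,0])<.05)&(Q[:,2]<.03)
print("box in tool",rect(Q[s],-.016,-.005))
q=Q[s&(np.abs(Q[:,1])<.025)&(abs(Q[:,0])<.025)];print(np.percentile(q[:,2],[5,50,95]),np.linalg.lstsq(np.c_[q[:,:2],np.ones(len(q))],q[:,2],rcond=None)[0])
plan(.447,-.336,.08,73.5)
E
```

```text
tray (1842, array([ 444.7, -337.7]), array([89.8, 91.7]), 72.9) (1165, array([ 444.7, -337.7]), array([89.8, 91.6]), 72.9)
box in tool (15178, array([-0.3, -0.6]), array([65.7, 88.5]), 0.2)
[-0.0802166  -0.05965926 -0.00753833] [-1.54831945  0.00777994 -0.0296439 ]
pos [ 0.5394 -0.3895  0.1679] yaw 73.57 | rz total 0.001 shift total [ 0.0502 -0.2076  0.1758] rows>= 3 t 27.5
```

View pics/w12.png

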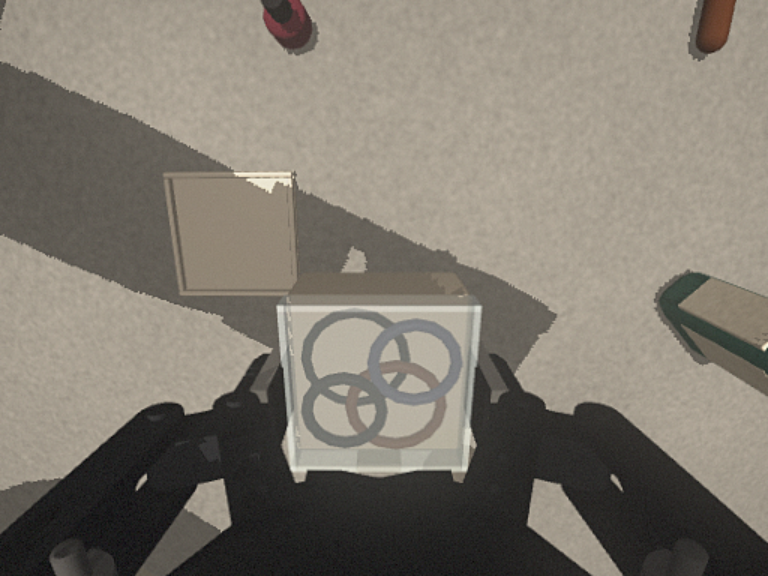

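The empty square tray is fully visible at (232,234); the box is held square at (378,388). Moving over the tray.

{"method": "drive_tool", "body": {
  "rows": [
    {"x": 0.0119,"y": -0.0525,"z": 0,"rx": 0,"ry": 0,"rz": 0.006,"grip": 60},
    {"x": 0.0119,"y": -0.0525,"z": 0,"rx": 0,"ry": 0,"rz": 0,"grip": 60},
    {"x": 0.0119,"y": -0.0525,"z": 0,"rx": 0,"ry": 0,"rz": 0,"grip": 60},
    {"x": 0.0119,"y": -0.0525,"z": 0,"rx": 0,"ry": 0,"rz": 0,"grip": 60},
    {"x": 0,"y": 0,"z": 0.07,"rx": 0,"ry": 0,"rz": 0,"grip": 60},
    {"x": 0,"y": 0,"z": 0.07,"rx": 0,"ry": 0,"rz": 0,"grip": 60},
    {"x": 0,"y": 0,"z": 0.07,"rx": 0,"ry": 0,"rz": 0,"grip": 60},
    {"x": 0,"y": 0,"z": 0,"rx": 0,"ry": 0,"rz": 0,"grip": 60},
    {"x": 0,"y": 0,"z": 0,"rx": 0,"ry": 0,"rz": 0,"grip": 60}
  ]
}}

```text
time: 28.62
position: [0.4467, -0.3375, 0.0648]
tool_rot: [179.9, 0.0, 73.3]
contact_force: [-0.3, -0.6, -0.7]
opening: 0.713
finger_force: 65.7
```

```bash
python3 - <<'E'
from h import *
plan(.4455,-.337,.034,73.2)
E
```

```text
pos [ 0.4467 -0.3375  0.0648] yaw 73.27 | rz total 0.001 shift total [ 0.0002 -0.0026  0.0616] rows>= 1 t 28.62
```

{"method": "drive_tool", "body": {
  "rows": [
    {"x": 0,"y": -0.002,"z": 0.03,"rx": 0,"ry": 0,"rz": 0,"grip": 60},
    {"x": 0,"y": 0,"z": 0.016,"rx": 0,"ry": 0,"rz": 0,"grip": 60},
    {"x": 0,"y": 0,"z": 0.01,"rx": 0,"ry": 0,"rz": 0,"grip": 60},
    {"x": 0,"y": 0,"z": 0.006,"rx": 0,"ry": 0,"rz": 0,"grip": 60},
    {"x": 0,"y": 0,"z": 0,"rx": 0,"ry": 0,"rz": 0,"grip": 60},
    {"x": 0,"y": 0,"z": 0,"rx": 0,"ry": 0,"rz": 0,"grip": 60}
  ]
}}

```text
time: 29.38
position: [0.4449, -0.337, 0.0338]
tool_rot: [-179.9, -0.0, 73.2]
contact_force: [-7.3, 6.7, 13.7]
opening: 0.715
finger_force: 67.9
```

Contact came at the floor height expected. Releasing and checking.

{"method": "drive_tool", "body": {
  "rows": [
    {"x": 0,"y": 0,"z": 0,"rx": 0,"ry": 0,"rz": 0,"grip": 100},
    {"x": 0,"y": 0,"z": 0,"rx": 0,"ry": 0,"rz": 0,"grip": 100},
    {"x": 0,"y": 0,"z": 0,"rx": 0,"ry": 0,"rz": 0,"grip": 100},
    {"x": 0,"y": 0,"z": 0,"rx": 0,"ry": 0,"rz": 0,"grip": 100},
    {"x": 0,"y": 0,"z": -0.06,"rx": 0,"ry": 0,"rz": 0,"grip": 100},
    {"x": 0,"y": 0,"z": -0.1,"rx": 0,"ry": 0,"rz": 0,"grip": 100},
    {"x": 0,"y": 0,"z": -0.1,"rx": 0,"ry": 0,"rz": 0,"grip": 100},
    {"x": 0,"y": 0,"z": -0.06,"rx": 0,"ry": 0,"rz": 0,"grip": 100},
    {"x": 0,"y": 0,"z": 0,"rx": 0,"ry": 0,"rz": 0,"grip": 100}
  ]
}}

```text
time: 30.5
position: [0.4465, -0.3387, 0.1956]
tool_rot: [179.7, 0.2, 73.2]
contact_force: [0.2, -0.8, -1.3]
opening: 0.998
finger_force: 0.0
```

```bash
python3 - <<'E'
from h import *
im,d,c,M=cam("wrist")
P=cloud(d,c,M).reshape(-1,3);m=(np.hypot(*(P[:,:2]-[.4455,-.337]).T)<.075)
b=P[m&(P[:,2]>.036)&(P[:,2]<.06)];print("box",rect(b,.036,.06),np.percentile(b[:,2],[5,50,95]).round(4),np.linalg.lstsq(np.c_[b[:,:2],np.ones(len(b))],b[:,2],rcond=None)[0].round(3));print("tray",rect(P[m],.005,.02))
s=cam("scene")[0];t=cam("side")[0]
save("fin.png",np.hstack([s[120:320,60:460],im[60:260,50:450]]),1.0)
f=np.load("scene0.npz")["im"];D=np.abs(s.astype(int)-f).max(2)
for k,(u,v) in dict(jar=(393,303),tin=(542,308),varn=(237,300)).items(): u=int(u/1.5);v=int(v/1.5);print(k,np.median(D[v-8:v+9,u-8:u+9]))
E
```

```text
box (3357, array([ 444.6, -336.5]), array([64., 62.]), 73.0) [0.0408 0.0419 0.043 ] [-0.    -0.003  0.041]
tray (1021, array([ 445.2, -337.4]), array([89.2, 90.3]), 73.2)
jar 5.0
tin 6.0
varn 3.0
```

View pics/fin.png

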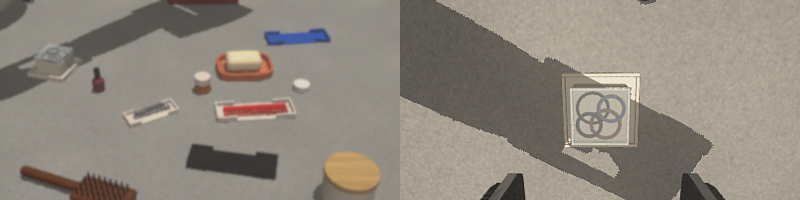

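All four things are in their holders. The box is level and centred in its tray (right half, 600,110), and the jar, tin and varnish haven't moved. The gripper is clear, so I'm handing in.

```bash
python3 -c "
from h import *
print(env.close_job())"
```

```text
the job is handed in; nothing more can be done
None
```

The soap, comb, nail clipper and box of elastics each measured centred and flat in their holders, the cream jar, balm tin and varnish stayed in place, and I handed the job in at about 31 s of the 112 s allowed; no verdict came back.

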